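# Rake the pebbles level in the desk plant tray

### The job

The pebbles in the black plant tray have been left heaped at one end: take the little rake that stands head-up in the desk organiser, lay it down on the desk without dropping it, take it up again by its wooden handle and rake the pebbles into one even layer over the whole tray, none lying on another and no bare patch much bigger than a pebble. Use the rake, not the fingers, keep all the pebbles in the tray, and lay the rake back on the desk clear of the tray when you are done. Leave the plant and the mug as they are.

Things in the scene. Friction and masses are not known exactly. Their poses are not given: they have to be found in the camera images.
- tray: Black plant tray, fixed: outside 128 x 292 mm, 24 mm high, walls 6 mm, inner floor 116 x 280 mm lying 6 mm above the desk. Origin: centre of its underside; y axis along its length (within 0.15 rad of world y), x across, z up. The stones start heaped two layers high towards its +y end, the -y end is bare.
- part0 (a point): Centre of one of the eight equal parts of the tray's inner floor (four along by two across, each 70 x 58 mm): tray x = -29 mm, tray y = -105 mm, at floor height.
- part1 (a point): Centre of one of the eight equal parts of the tray's inner floor (four along by two across, each 70 x 58 mm): tray x = 29 mm, tray y = -105 mm, at floor height.
- part2 (a point): Centre of one of the eight equal parts of the tray's inner floor (four along by two across, each 70 x 58 mm): tray x = -29 mm, tray y = -35 mm, at floor height.
- part3 (a point): Centre of one of the eight equal parts of the tray's inner floor (four along by two across, each 70 x 58 mm): tray x = 29 mm, tray y = -35 mm, at floor height.
- part4 (a point): Centre of one of the eight equal parts of the tray's inner floor (four along by two across, each 70 x 58 mm): tray x = -29 mm, tray y = 35 mm, at floor height.
- part5 (a point): Centre of one of the eight equal parts of the tray's inner floor (four along by two across, each 70 x 58 mm): tray x = 29 mm, tray y = 35 mm, at floor height.
- part6 (a point): Centre of one of the eight equal parts of the tray's inner floor (four along by two across, each 70 x 58 mm): tray x = -29 mm, tray y = 105 mm, at floor height.
- part7 (a point): Centre of one of the eight equal parts of the tray's inner floor (four along by two across, each 70 x 58 mm): tray x = 29 mm, tray y = 105 mm, at floor height.
- stone0: One of ten loose oval river pebbles, grey to buff, about 41 x 36 mm and 19 mm thick, with a flat centre on both faces and rounded rims, 36 g. Origin at its middle (9.5 mm above what it lies flat on); z is its thickness. Starts in the lower layer (two rows side by side of three).
- stone1: One of ten loose oval river pebbles, grey to buff, about 41 x 36 mm and 19 mm thick, with a flat centre on both faces and rounded rims, 36 g. Origin at its middle (9.5 mm above what it lies flat on); z is its thickness. Starts in the lower layer (two rows side by side of three).
- stone2: One of ten loose oval river pebbles, grey to buff, about 41 x 36 mm and 19 mm thick, with a flat centre on both faces and rounded rims, 36 g. Origin at its middle (9.5 mm above what it lies flat on); z is its thickness. Starts in the lower layer (two rows side by side of three).
- stone3: One of ten loose oval river pebbles, grey to buff, about 41 x 36 mm and 19 mm thick, with a flat centre on both faces and rounded rims, 36 g. Origin at its middle (9.5 mm above what it lies flat on); z is its thickness. Starts in the lower layer (two rows side by side of three).
- stone4: One of ten loose oval river pebbles, grey to buff, about 41 x 36 mm and 19 mm thick, with a flat centre on both faces and rounded rims, 36 g. Origin at its middle (9.5 mm above what it lies flat on); z is its thickness. Starts in the lower layer (two rows side by side of three).
- stone5: One of ten loose oval river pebbles, grey to buff, about 41 x 36 mm and 19 mm thick, with a flat centre on both faces and rounded rims, 36 g. Origin at its middle (9.5 mm above what it lies flat on); z is its thickness. Starts in the lower layer (two rows side by side of three).
- stone6: One of ten loose oval river pebbles, grey to buff, about 41 x 36 mm and 19 mm thick, with a flat centre on both faces and rounded rims, 36 g. Origin at its middle (9.5 mm above what it lies flat on); z is its thickness. Starts in the upper layer, at the joints of the lower ones.
- stone7: One of ten loose oval river pebbles, grey to buff, about 41 x 36 mm and 19 mm thick, with a flat centre on both faces and rounded rims, 36 g. Origin at its middle (9.5 mm above what it lies flat on); z is its thickness. Starts in the upper layer, at the joints of the lower ones.
- stone8: One of ten loose oval river pebbles, grey to buff, about 41 x 36 mm and 19 mm thick, with a flat centre on both faces and rounded rims, 36 g. Origin at its middle (9.5 mm above what it lies flat on); z is its thickness. Starts in the upper layer, at the joints of the lower ones.
- stone9: One of ten loose oval river pebbles, grey to buff, about 41 x 36 mm and 19 mm thick, with a flat centre on both faces and rounded rims, 36 g. Origin at its middle (9.5 mm above what it lies flat on); z is its thickness. Starts in the upper layer, at the joints of the lower ones.
- caddy: Grey desk organiser, fixed, yaw within 0.25 rad. Origin: underside centre of its slim pocket (outside 38 x 32 mm, walls and floor 3 mm, 100 mm high), in which the rake stands; from x = 19 to 99 mm a pen bin, 130 mm wide in y, 85 mm high, with pens up to 140 mm high.
- rake: Small rake, 204 mm long, about 90 g. Origin: centre of the butt end; z along the handle to the head, x the way the tines point. Wooden handle 16 (x) x 22 (y) mm from z = 0 to 130 mm; square steel neck 10 x 10 mm from 130 to 195. Centre of mass at 140 mm. Starts loose and upright in the organiser's pocket, head up, leaning up to 0.12 rad, tines within 0.35 rad of world +y.
- rake_head (a point): Centre of the rake's head bar (48 mm wide in y, 9 x 9 mm), 199.5 mm from the butt on the rake's axis. Four straight tines, 4 x 4 mm, 14 mm apart, reach 42.5 mm from the axis along the rake's x. Laid tines down on a flat surface, the rake rests on tine tips and butt, its axis 42 mm up at the head, falling 0.17 rad to the butt.
- mug: White mug, 82 mm across, 95 mm high, handle on its side. Origin: centre of its underside. Bystander.
- plant: Succulent in a terracotta pot, 82 mm across at the rim, pot 74 mm high, about 115 mm with leaves. Origin: centre of its underside. Bystander.

How it is judged:
On the way, in this order (a step that is already met when the one before it is completed fails the run):
1. the rake is out of the organiser and lies on the desk, let go (angle between rake's own z axis and vertical between 1.2 and 1.9 rad and height (world z) of rake_head below 0.06 m and height (world z) of rake below 0.03 m and linear speed of rake below 0.03 m/s and contact force between the fingers and rake below 0.2 N and (x of rake_head in the frame of tray above 0.072 m or x of rake_head in the frame of tray below -0.072 m or y of rake_head in the frame of tray above 0.155 m or y of rake_head in the frame of tray below -0.155 m) and (x of rake in the frame of tray above 0.072 m or x of rake in the frame of tray below -0.072 m or y of rake in the frame of tray above 0.155 m or y of rake in the frame of tray below -0.155 m)), for 0.2 s.
2. the rake is taken up off the desk by its wooden handle (contact force between the fingers and rake above 1 N and distance between the grasp point and rake below 0.135 m and height (world z) of rake above 0.035 m), for 0.1 s.
3. the pebbles lie in one even layer over the whole tray (z of each of stone0, stone1, stone2, stone3, stone4, stone5, stone6, stone7, stone8, stone9 in the frame of tray below 0.0205 m and x of stone0 in the frame of tray between -0.058 and 0.058 m and y of stone0 in the frame of tray between -0.14 and 0.14 m and x of stone1 in the frame of tray between -0.058 and 0.058 m and y of stone1 in the frame of tray between -0.14 and 0.14 m and x of stone2 in the frame of tray between -0.058 and 0.058 m and y of stone2 in the frame of tray between -0.14 and 0.14 m and x of stone3 in the frame of tray between -0.058 and 0.058 m and y of stone3 in the frame of tray between -0.14 and 0.14 m and x of stone4 in the frame of tray between -0.058 and 0.058 m and y of stone4 in the frame of tray between -0.14 and 0.14 m and x of stone5 in the frame of tray between -0.058 and 0.058 m and y of stone5 in the frame of tray between -0.14 and 0.14 m and x of stone6 in the frame of tray between -0.058 and 0.058 m and y of stone6 in the frame of tray between -0.14 and 0.14 m and x of stone7 in the frame of tray between -0.058 and 0.058 m and y of stone7 in the frame of tray between -0.14 and 0.14 m and x of stone8 in the frame of tray between -0.058 and 0.058 m and y of stone8 in the frame of tray between -0.14 and 0.14 m and x of stone9 in the frame of tray between -0.058 and 0.058 m and y of stone9 in the frame of tray between -0.14 and 0.14 m and horizontal distance between any of stone0, stone1, stone2, stone3, stone4, stone5, stone6, stone7, stone8, stone9 and part0 below 0.045 m and horizontal distance between any of stone0, stone1, stone2, stone3, stone4, stone5, stone6, stone7, stone8, stone9 and part1 below 0.045 m and horizontal distance between any of stone0, stone1, stone2, stone3, stone4, stone5, stone6, stone7, stone8, stone9 and part2 below 0.045 m and horizontal distance between any of stone0, stone1, stone2, stone3, stone4, stone5, stone6, stone7, stone8, stone9 and part3 below 0.045 m and horizontal distance between any of stone0, stone1, stone2, stone3, stone4, stone5, stone6, stone7, stone8, stone9 and part4 below 0.045 m and horizontal distance between any of stone0, stone1, stone2, stone3, stone4, stone5, stone6, stone7, stone8, stone9 and part5 below 0.045 m and horizontal distance between any of stone0, stone1, stone2, stone3, stone4, stone5, stone6, stone7, stone8, stone9 and part6 below 0.045 m and horizontal distance between any of stone0, stone1, stone2, stone3, stone4, stone5, stone6, stone7, stone8, stone9 and part7 below 0.045 m), for 0.2 s.
At the end, for the whole second after the job is handed in: All pebbles at rest on the tray floor, none on another (middles under 20.5 mm above the underside), one within 45 mm of the centre of each of its eight parts; rake let go, lying on the desk (head under 60 mm), both ends over 72 mm across or 155 mm along from the tray centre; bystanders upright (all of step 1 and all of step 3 and linear speed of each of stone0, stone1, stone2, stone3, stone4, stone5, stone6, stone7, stone8, stone9 below 0.02 m/s and angle between each of mug, plant's own z axis and vertical below 0.1 rad); the robot touches nothing.
It fails at once if the fingers push a pebble (contact force between the fingers and stone0 above 1.5 N or contact force between the fingers and stone1 above 1.5 N or contact force between the fingers and stone2 above 1.5 N or contact force between the fingers and stone3 above 1.5 N or contact force between the fingers and stone4 above 1.5 N or contact force between the fingers and stone5 above 1.5 N or contact force between the fingers and stone6 above 1.5 N or contact force between the fingers and stone7 above 1.5 N or contact force between the fingers and stone8 above 1.5 N or contact force between the fingers and stone9 above 1.5 N).
It fails at once if a pebble leaves the tray ((x of any of stone0, stone1, stone2 in the frame of tray above 0.072 m or x of any of stone0, stone1, stone2 in the frame of tray below -0.072 m or y of any of stone0, stone1 in the frame of tray above 0.155 m or y of any of stone0, stone1 in the frame of tray below -0.155 m) or (y of any of stone2, stone3, stone4 in the frame of tray above 0.155 m or y of any of stone2, stone3, stone4 in the frame of tray below -0.155 m or x of any of stone3, stone4 in the frame of tray above 0.072 m or x of any of stone3, stone4 in the frame of tray below -0.072 m) or (x of any of stone5, stone6, stone7 in the frame of tray above 0.072 m or x of any of stone5, stone6, stone7 in the frame of tray below -0.072 m or y of any of stone5, stone6 in the frame of tray above 0.155 m or y of any of stone5, stone6 in the frame of tray below -0.155 m) or (y of any of stone7, stone8, stone9 in the frame of tray above 0.155 m or y of any of stone7, stone8, stone9 in the frame of tray below -0.155 m or x of any of stone8, stone9 in the frame of tray above 0.072 m or x of any of stone8, stone9 in the frame of tray below -0.072 m)).
It fails at once if the rake is dropped or thrown (contact force between the fingers and rake below 0.2 N and linear speed of rake above 0.8 m/s).
It fails at once if the plant or mug is shifted or tipped (distance of any of mug, plant from where it was at the start of the episode above 0.03 m or angle between any of mug, plant's own z axis and vertical above 0.3 rad).
It also fails if it takes over 72 s, if anything falls off the work surface, if the arm or the gripper's body presses on something with over 40 N, if the wrist force passes 120 N, or if a joint passes its speed limit or range.

### The arm

A 7-joint arm with a two-finger parallel gripper is mounted at the origin on the work surface. World frame = base frame: x ahead of the robot, y to its left, z up, the work surface at z = 0. Lengths are in m, angles in rad, forces in N, time in s.
With the tool pointing down it reaches from about 0.35 to 0.9 m from the base axis. Payload 8.1 kg.
Tool frame: the origin (TCP) lies midway between the tips of the shut fingers; the grasp point (between the pads) lies 19 mm behind it; z points along the fingers, y is the line along which they close (so a half turn about z gives the same grasp; the last joint's range is limited). The gripper opens to 92 mm and grips with 3 to 60 N. Pads are 19 mm wide; open, the fingers measure 130 mm over their backs; the gripper's body (75 mm by 190 mm) begins 47 mm behind the grasp point.
Start: joints at [1.168, 0.434, 0.025, 1.573, -0.012, 1.134, -0.075], TCP at [0.185, -0.597, 0.227] pointing down, gripper open.
Joint ranges: [-2.62, 2.62], [-0.44, 2.09], [-1.27, 1.32], [0.08, 2.57], [-1.32, 4.46], [0.12, 2], [-2.74, 2.74]. Speed limits (rad/s): [2.22, 2.22, 3.01, 3.01, 3.14, 3.14, 3.14].

### API

Orientations are given as a rotation vector (axis times angle).
In Python, from cell import arm gives the robot as it stands.
- The arm moves only by the tool carry_out, never from a script. Its arguments are lists of equal length, an entry for each row: "claw": the finger opening in cm, from 0 to 9.18; "delta_pos": the shift along the tool's x, y, z in cm, a list of three; "angular": the turn, a rotation vector about the tool's x, y, z in rad, a list of three. In form: {"claw": [claw, ...], "delta_pos": [[dx, dy, dz], ...], "angular": [[ax, ay, az], ...]}. A call has 1 to 20 rows; each row shifts and turns the commanded pose from where the row before left it, along the tool's axes as they then stand; what a row does not reach is not made up. A row lasts 1/10 s, in which the tool goes at most 50 mm and 8.59 degrees, less where a joint would pass 70% of its speed; a pose out of reach is approached as far as the arm can. A call with a gripper value outside its range is refused whole. The fingers move at their own pace and stop on an object; "force" is the grip in N (left out, the last holds). Time passes only in rows, so rows that do not move let the fingers close. It gives the time, the measured TCP pose, the force, the opening and the grip force at its end, in the units of the state.
- arm.observe(): the state, without advancing time (a new reading comes with each control period).
- arm.get_image(name): name is "scene" or "top" or "wrist"; returns a dict with "frame" (400x640x3 uint8, red, green, blue), "mtx" (3x3 intrinsics, pixels), "T" (4x4, takes a point from camera to world coordinates). Camera axes: x right, y down, z forward; pixel columns grow to the right and rows downward; lengths in m; the calibration is good to about 2 mm. A picture is of the moment at which its call begins. There is no depth.
- arm.sign_off(): hands the job in; it is judged then, once.
Trained networks look in a picture, given as the dict that the camera call returned (one of the last four; its "shot" number tells which), for a name from the list of things; names that differ only in an ending like _2 or _b are one class to them, and where a whole thing is asked for, a point or a joint stands for the part that bears it (a point fixed in the world has none). Each returns a list of dicts, best first, with "conf" (0 to 1); they miss things now and then, are a little off and sometimes report something else, mostly with a low value. They report only what shows in the picture. A call takes as long as a camera call.
- arm.look_for(label, picture): "centre" ([column, row] as shares, 0 to 1, of the picture: columns of its width, rows of its height, amid what is visible of it).
- arm.trace(label, picture): "region" (400x640 bool, what is visible of it) and "centre" ([column, row] as shares, 0 to 1, of the picture: columns of its width, rows of its height, amid what is visible of it).
- arm.place_of(label, picture): "centre" ([column, row] as shares, 0 to 1, of the picture: columns of its width, rows of its height: a listed point, or the origin of a listed thing).
The state is a dict: "clock": time; "joints": joint angles; "dq": joint speeds; "joint_efforts": joint torques, N m; "position": TCP position; "ee_rot": TCP orientation; "force": force on the tool from outside, world axes, zero at the start; "ft_torque": the same for the moment, N m; "width": opening from 0.0 (shut) to 1.0 (fully open); "gripper_force": force on a finger pad.
Only numpy, scipy, OpenCV 4.12 (cv2) and the standard library are available. Lean on these libraries where they do the work, as an engineer would, in place of code of your own. Each camera call takes 0.05 s, during which the arm holds its last target. There are 200 camera calls.

## Working session

There is one attempt and no reset: what is moved stays moved. The work goes in short steps, Python scripts to look and compute and a tool call to move; the robot and the scene stay as the last step left them, time stands still between calls to the robot, and variables do not carry over. Pictures are saved under pics/ and viewed, at most 10 in all, crops included, and the job is handed in when it is done.

Besides the shell and the picture viewer there is one more tool, called after ">>>" by a JSON object that holds its "method" and its "body", one argument or row to a line. carry_out: Moves the arm, as the interface text tells. Its arguments: {"type":"object","properties":{"claw":{"type":"array","items":{"type":"number"}},"delta_pos":{"type":"array","items":{"type":"array","items":{"type":"number"}}},"angular":{"type":"array","items":{"type":"array","items":{"type":"number"}}},"force":{"type":"number"}},"required":["claw","delta_pos","angular"]}

```bash
ls; mkdir -p pics; cat > h.py <<'E'
import numpy as np, cv2, sys
from scipy.spatial.transform import Rotation as R
from cell import arm
def shot(n,save=None):
    p=arm.get_image(n)
    if save: cv2.imwrite(f'pics/{save}.png',p['frame'][:,:,::-1])
    return p
def ray(p,c):
    u=np.array([c[0]*640,c[1]*400,1.]); d=np.linalg.inv(p['mtx'])@u
    return p['T'][:3,3],p['T'][:3,:3]@d
def onz(p,c,z):
    o,d=ray(p,c); return o+d*(z-o[2])/d[2]
def tri(obs):
    A=np.zeros((3,3));b=np.zeros(3)
    for p,c in obs:
        o,d=ray(p,c);d=d/np.linalg.norm(d);M=np.eye(3)-np.outer(d,d);A+=M;b+=M@o
    return np.linalg.solve(A,b)
def proj(p,X):
    q=np.linalg.inv(p['T'])@np.append(X,1);u=p['mtx']@q[:3];return u[:2]/u[2]
def st():
    s=arm.observe();print('t',round(s['clock'],2),'pos',np.round(s['position'],4),'\nR',np.round(R.from_rotvec(s['ee_rot']).as_matrix(),3).tolist(),'j',np.round(s['joints'],2),'w',round(s['width'],3),'gf',s['gripper_force'],'F',np.round(s['force'],2));return s
E
cat > a.py <<'E'
from h import *
np.set_printoptions(precision=4,suppress=True)
st()
S=shot('scene','s0');T=shot('top','t0')
for p in (S,T): print(p['T'].tolist(),p['mtx'].tolist())
for n in ['tray','caddy','rake','rake_head','mug','plant']+['part%d'%i for i in range(8)]:
    r=[arm.place_of(n,p) for p in (S,T)]
    f=[x[0] if x else None for x in r]
    print(n,[(np.array(x['centre'])*[640,400],round(x['conf'],2)) if x else None for x in f], tri([(p,x['centre']) for p,x in zip((S,T),f)]) if all(f) else '', 'top z0:',onz(T,f[1]['centre'],0) if f[1] else '')
for p in (S,T):
  for x in arm.place_of('stone0',p): print('stone',np.array(x['centre'])*[640,400],round(x['conf'],2),onz(p,x['centre'],.0155))
E
python3 a.py
```

```text
pics
t 0.0 pos [ 0.1843 -0.5967  0.226 ] 
R [[0.955, 0.295, -0.001], [0.295, -0.955, 0.001], [-0.0, -0.002, -1.0]] j [ 1.17  0.44  0.02  1.57 -0.01  1.13 -0.08] w 0.999 gf 0.0 F [ 0.67 -0.04 -1.14]
[[0.37041118286507263, 0.5999847620592907, -0.7090936756911277, 1.5413081498297816], [0.9285949022825531, -0.2206832252026545, 0.2983461438815826, -0.38699420285831876], [0.02251806082577516, -0.7689715205459895, -0.6388863259812624, 0.9646268261764483], [0.0, 0.0, 0.0, 1.0]] [[455.8418688060941, 0.0, 320.55377306660466], [0.0, 455.8418688060941, 202.62367754237854], [0.0, 0.0, 1.0]]
[[-0.0017341005343672728, -0.9962850060749358, 0.08609982326115591, 0.5672236389959318], [-0.9999279234344959, 0.002750431313991009, 0.011686875697289285, 0.007449264046462658], [-0.011880270675097454, -0.08607335126421299, -0.996217966797846, 1.2388686472478319], [0.0, 0.0, 0.0, 1.0]] [[428.47570235096435, 0.0, 323.95061083698255], [0.0, 428.47570235096435, 190.80143957424855], [0.0, 0.0, 1.0]]
tray [(array([348.608, 213.92 ]), 0.97), (array([289.28, 226.  ]), 0.55)] [0.5721 0.1196 0.0166] top z0: [0.5727 0.1
[... 1919 characters left out ...]
.192 211.68 ] 0.5 [0.5914 0.2065 0.0155]
stone [355.072 201.92 ] 0.47 [0.5236 0.1637 0.0155]
stone [366.4 201.2] 0.45 [0.5331 0.2003 0.0155]
stone [374.208 209.6  ] 0.43 [0.58   0.2051 0.0155]
stone [361.92 205.  ] 0.37 [0.5455 0.178  0.0155]
stone [279.616 214.8  ] 0.68 [0.6045 0.1485 0.0155]
stone [254.72 219.08] 0.67 [0.5925 0.2196 0.0155]
stone [262.912 237.2  ] 0.66 [0.541  0.1956 0.0155]
stone [255.488 232.92 ] 0.61 [0.5531 0.217  0.0155]
stone [288.384 213.8  ] 0.6 [0.6073 0.1235 0.0155]
stone [261.12 218.12] 0.6 [0.5952 0.2013 0.0155]
stone [279.68 235.8 ] 0.56 [0.5449 0.1479 0.0155]
stone [270.976 218.52 ] 0.5 [0.594  0.1732 0.0155]
stone [290.624 235.8  ] 0.4 [0.5448 0.1168 0.0155]
```

```bash
cat > b.py <<'E'
from h import *
S=shot('scene');T=shot('top')
# tray rectangle at top rim from dark pixels
f=T['frame'].astype(int)
m=arm.trace('tray',T)[0]['region'].astype(np.uint8)
for n in range(1): 
    ys,xs=np.nonzero(m);P=np.array([onz(T,[x/640,y/400],.024)[:2] for x,y in zip(xs+.5,ys+.5)],np.float32)
    print(cv2.minAreaRect(P))
r=arm.trace('rake',T)
for x in r[:1]: ys,xs=np.nonzero(x['region']);print('rakeT',xs.min(),xs.max(),ys.min(),ys.max())
a=cv2.resize(S['frame'][140:320,60:480],None,fx=1.9,fy=1.9,interpolation=cv2.INTER_CUBIC)[:,:,::-1]
b=cv2.resize(T['frame'][190:290,200:540],None,fx=2.35,fy=2.35,interpolation=cv2.INTER_CUBIC)[:,:,::-1]
w=max(a.shape[1],b.shape[1]);c=np.zeros((a.shape[0]+b.shape[0],w,3),np.uint8);c[:a.shape[0],:a.shape[1]]=a;c[a.shape[0]:,:b.shape[1]]=b
print(c.shape);cv2.imwrite('pics/c0.png',c)
E
python3 b.py
```

```text
((0.5645648241043091, 0.13008150458335876), (0.298545777797699, 0.13792723417282104), 89.73320770263672)
rakeT 489 520 256 282
(577, 799, 3)
```

View pics/c0.png

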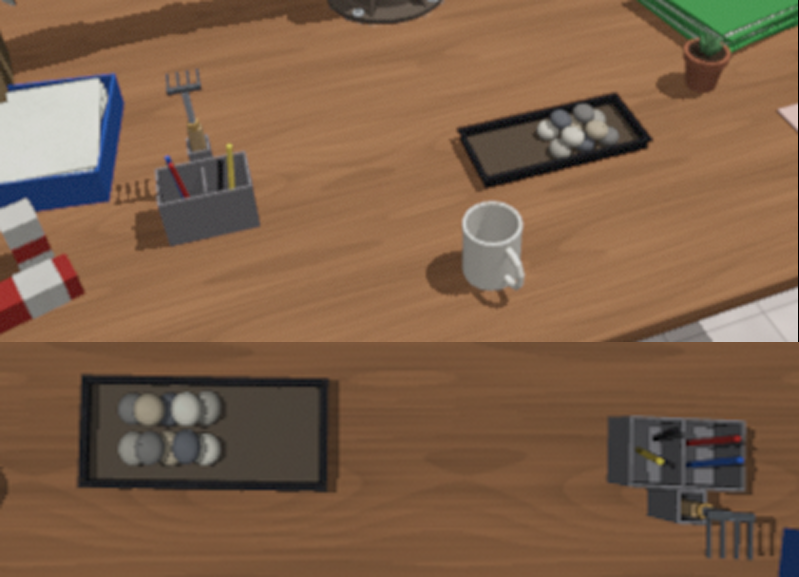

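The top crop shows the tray at about (80–327, 376–490) with two rows of stones. The rake head is at about (730, 516), with its bar along world y and tines toward world −x. I can pinch the bar ends from above, let the rake hang, and lower it onto its tines.

>>> {"method": "carry_out", "body": {
  "claw": [9.18,9.18,9.18,9.18,9.18,9.18,9.18,9.18,9.18,9.18,9.18,9.18,9.18,9.18,9.18,9.18,9.18],
  "delta_pos": [
    [0,0,-2],
    [0,0,-2],
    [0,0,-2],
    [0,0,-2],
    [2.5,-1.5,0],
    [2.5,-1.5,0],
    [2.5,-1.5,0],
    [2.5,-1.5,0],
    [2.5,-1.5,0],
    [2.5,-1.5,0],
    [2.5,-1.5,0],
    [2.5,-1.5,0],
    [2.5,-1.5,0],
    [2.5,-1.5,0],
    [2.5,-1.5,0],
    [2.5,-1.5,0],
    [0,0,0]
  ],
  "angular": [
    [0,0,0.075],
    [0,0,0.075],
    [0,0,0.075],
    [0,0,0.075],
    [0,0,0],
    [0,0,0],
    [0,0,0],
    [0,0,0],
    [0,0,0],
    [0,0,0],
    [0,0,0],
    [0,0,0],
    [0,0,0],
    [0,0,0],
    [0,0,0],
    [0,0,0],
    [0,0,0]
  ],
  "force": 8
}}

```text
clock: 3.5
position: [0.4889, -0.4132, 0.3063]
ee_rot: [-3.139, -0.01, -0.003]
force: [1.2, 0.5, 1.2]
width: 1.001
gripper_force: 0.0
```

```bash
cat > c.py <<'E'
from h import *
st();S=shot('scene');T=shot('top');W=shot('wrist')
print('wrist T',np.round(W['T'],3).tolist(),W['mtx'][0,0])
o=[]
for p,n in ((S,'S'),(T,'T'),(W,'W')):
    r=arm.place_of('rake_head',p)
    if r: print(n,np.array(r[0]['centre'])*[640,400],r[0]['conf']);o.append((p,r[0]['centre']))
for k in ([0,1],[0,2],[1,2],[0,1,2]):
    if max(k)<len(o): print(k,tri([o[i] for i in k]))
r=arm.place_of('tray',T)
# tray rim outline in top picture
m=arm.trace('tray',T)[0]['region'].astype(np.uint8)
g=cv2.cvtColor(T['frame'],cv2.COLOR_RGB2GRAY);d=((g<45)&(cv2.dilate(m,np.ones((9,9)))>0))
ys,xs=np.nonzero(d);k=(xs>215)&(xs<350)&(ys>195)&(ys<262)
print(cv2.minAreaRect(np.array([onz(T,[(x+.5)/640,(y+.5)/400],.024)[:2] for x,y in zip(xs[k],ys[k])],np.float32)))
a=W['frame'][:,:,::-1]; b=cv2.resize(T['frame'][195:265,215:355],None,fx=4,fy=4,interpolation=cv2.INTER_CUBIC)[:,:,::-1]
c=np.zeros((400+160,640,3),np.uint8);c[:320,:512]=cv2.resize(a,(512,320));c[320:,:]=0
c2=np.zeros((600,640,3),np.uint8);c2[:320,:512]=c[:320,:512];c2[320:600,:560]=b
cv2.imwrite('pics/c1.png',c2)
E
python3 c.py
```

```text
t 3.5 pos [ 0.4889 -0.4132  0.3063] 
R [[1.0, 0.006, 0.002], [0.006, -1.0, 0.002], [0.002, -0.002, -1.0]] j [ 0.63  0.41 -0.02  1.41  0.    1.32 -0.95] w 1.001 gf 0.0 F [1.21 0.47 1.2 ]
wrist T [[0.002, -0.955, -0.298, 0.566], [-1.0, -0.001, -0.001, -0.417], [0.0, 0.298, -0.955, 0.464], [0.0, 0.0, 0.0, 1.0]] 315.0505597804229
W [325.376 201.4  ] 0.66
((0.5645105838775635, 0.12682099640369415), (0.2976793050765991, 0.13368381559848785), 89.03924560546875)
```

View pics/c1.png

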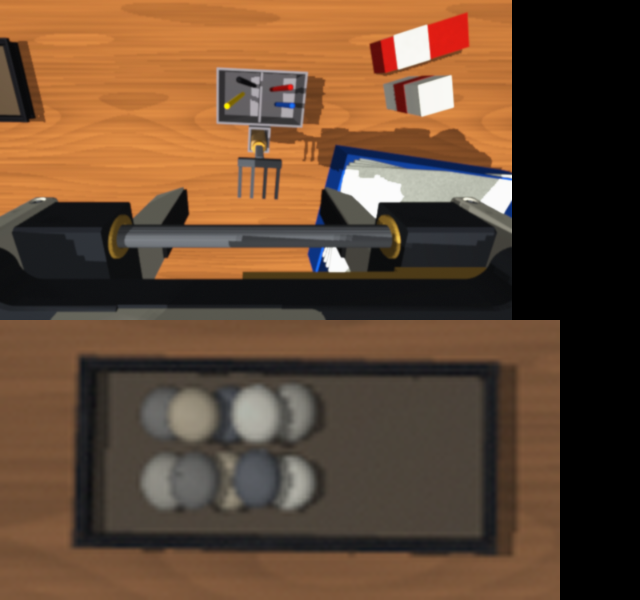

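```bash
cat > d.py <<'E'
from h import *
W=shot('wrist');T=shot('top');S=shot('scene')
for n in ((299,200),(325.4,201.4),(351,203)): print(n,onz(W,[n[0]/640,n[1]/400],.204))
print('tray',onz(T,[286.6/640,228.5/400],.024))
for n in ((158.784,186.6),): print(onz(S,[n[0]/640,n[1]/400],.203))
print('head T',onz(T,[510.6/640,262/400],.203))
print('stones px lower/upper')
for u,v,z in ((163,413,.0155),(193,414,.0345),(258,412,.0345),(296,412,.0155),(163,481,.0155),(195,481,.0345),(258,478,.0345),(294,482,.0155)):
    print(onz(T,[(u/4+215)/640,((v-320)/4+195)/400],z))
E
python3 d.py
```

```text
(299, 200) [ 0.48169346 -0.40301842  0.204     ]
(325.4, 201.4) [ 0.48037626 -0.42593251  0.204     ]
(351, 203) [ 0.47887313 -0.44822333  0.204     ]
tray [0.5655213  0.12750403 0.024     ]
[ 0.48258641 -0.41579258  0.203     ]
head T [ 0.48542531 -0.42439794  0.203     ]
stones px lower/upper
[0.59481851 0.21670539 0.0155    ]
[0.59364635 0.19232666 0.0345    ]
[0.59495749 0.14660605 0.0345    ]
[0.5953406  0.12166137 0.0155    ]
[0.54652404 0.21612617 0.0155    ]
[0.54681117 0.1904328  0.0345    ]
[0.54883291 0.14627362 0.0345    ]
[0.54567417 0.12282147 0.0155    ]
```

>>> {"method": "carry_out", "body": {
  "claw": [9.18,9.18,9.18,9.18,9.18,9.18,9.18,9.18,3.5,3.5,3.5,3.5,3.5,3.5],
  "delta_pos": [
    [-0.4,0.6,0],
    [-0.4,0.6,0],
    [0,0,2.5],
    [0,0,2.5],
    [0,0,2.5],
    [0,0,2.5],
    [0,0,2.2],
    [0,0,0],
    [0,0,0],
    [0,0,0],
    [0,0,0],
    [0,0,0],
    [0,0,0],
    [0,0,0]
  ],
  "angular": [
    [0,0,0.06],
    [0,0,0],
    [0,0,0],
    [0,0,0],
    [0,0,0],
    [0,0,0],
    [0,0,0],
    [0,0,0],
    [0,0,0],
    [0,0,0],
    [0,0,0],
    [0,0,0],
    [0,0,0],
    [0,0,0]
  ],
  "force": 8
}}

```text
clock: 5.45
position: [0.4764, -0.429, 0.185]
ee_rot: [3.14, -0.094, 0.0]
force: [0.9, 1.3, 0.5]
width: 0.524
gripper_force: 0.6
```

>>> {"method": "carry_out", "body": {
  "claw": [3.5,3.5,3.5,3.5,3.5],
  "delta_pos": [
    [0,0,0],
    [0,0,-0.5],
    [0,0,-0.5],
    [0,0,-1],
    [0,0,0]
  ],
  "angular": [
    [0,0,0],
    [0,0,0],
    [0,0,0],
    [0,0,0],
    [0,0,0]
  ],
  "force": 10
}}

```text
clock: 5.95
position: [0.477, -0.4296, 0.2067]
ee_rot: [3.139, -0.095, 0.004]
force: [0.4, 0.6, -0.4]
width: 0.522
gripper_force: 10.0
```

```bash
cat > e.py <<'E'
from h import *
st();W=shot('wrist');S=shot('scene')
r=arm.place_of('rake_head',W);print(np.array(r[0]['centre'])*[640,400] if r else None)
c=np.zeros((600,640,3),np.uint8);c[:320,:512]=cv2.resize(W['frame'],(512,320));c[320:600,:560]=cv2.resize(S['frame'][150:290,80:360],None,fx=2,fy=2)
cv2.imwrite('pics/c2.png',c[:,:,::-1])
E
python3 e.py
```

```text
t 5.95 pos [ 0.477  -0.4296  0.2067] 
R [[0.998, -0.06, 0.002], [-0.06, -0.998, -0.002], [0.002, 0.001, -1.0]] j [ 0.65  0.48 -0.01  1.56  0.    1.11 -0.98] w 0.522 gf 10.000023990869522 F [ 0.37  0.58 -0.39]
None
```

View pics/c2.png

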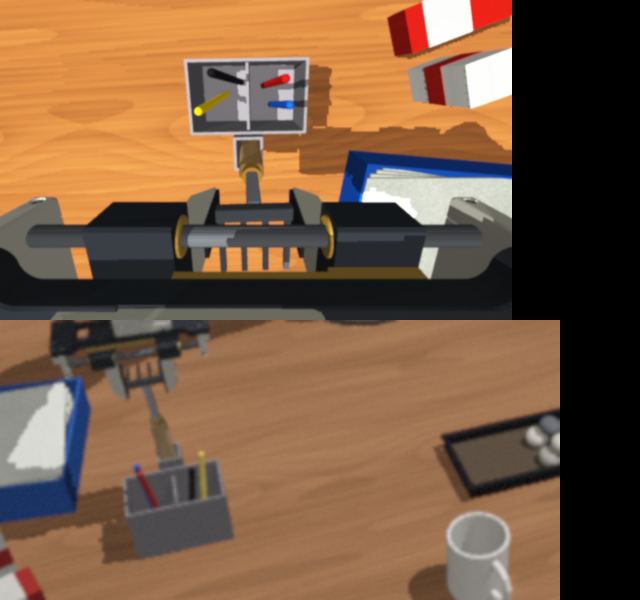

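>>> {"method": "carry_out", "body": {
  "claw": [3.5,3.5,3.5,3.5,3.5,3.5,3.5,3.5,3.5,3.5,3.5,3.5,3.5,3.5,3.5],
  "delta_pos": [
    [0,0,-3],
    [0,0,-4],
    [0,0,-4],
    [0,0,-4],
    [0,0,-1],
    [0.5,-1.5,0],
    [0.9,-2.9,0],
    [0.9,-2.9,0],
    [0.9,-2.9,0],
    [0.9,-2.9,0],
    [0.9,-2.9,0],
    [0.9,-2.9,0],
    [0.6,-2.9,0],
    [0.5,-1.5,0],
    [0,0,0]
  ],
  "angular": [
    [0,0,0],
    [0,0,0],
    [0,0,0],
    [0,0,0],
    [0,0,0],
    [0,0,0],
    [0,0,0],
    [0,0,0],
    [0,0,0],
    [0,0,0],
    [0,0,0],
    [0,0,0],
    [0,0,0],
    [0,0,0],
    [0,0,0]
  ]
}}

```text
clock: 7.6
position: [0.5607, -0.1969, 0.3632]
ee_rot: [-3.139, 0.087, 0.003]
force: [-0.1, -0.7, -0.4]
width: 0.514
gripper_force: 10.0
```

```bash
cat > e.py <<'E'
from h import *
st();S=shot('scene');T=shot('top')
o=[]
for p in (S,T):
  for n in ('rake','rake_head'):
    r=arm.place_of(n,p);print(n,np.array(r[0]['centre'])*[640,400] if r else None, r[0]['conf'] if r else '');o.append((p,r[0]['centre']) if r else None)
for i in (0,1):
  if o[i] and o[i+2]: print(tri([o[i],o[i+2]]))
c=np.zeros((560,640,3),np.uint8);c[:360,:640]=cv2.resize(S['frame'][60:240,120:440],None,fx=2,fy=2);c[360:560,:400]=cv2.resize(T['frame'][160:260,320:520],None,fx=2,fy=2)
cv2.imwrite('pics/c3.png',c[:,:,::-1])
E
python3 e.py
```

```text
t 7.6 pos [ 0.5607 -0.1969  0.3632] 
R [[0.998, -0.055, -0.002], [-0.055, -0.998, 0.002], [-0.002, -0.002, -1.0]] j [ 0.31  0.32 -0.09  1.42  0.03  1.41 -1.4 ] w 0.514 gf 10.000241696834564 F [-0.13 -0.73 -0.36]
rake [244.48 191.92] 0.89
rake_head [243.904 129.6  ] 0.81
rake [254.4 234.4] 0.58
rake_head None 
[ 0.54231929 -0.00646548  0.19478834]
```

View pics/c3.png

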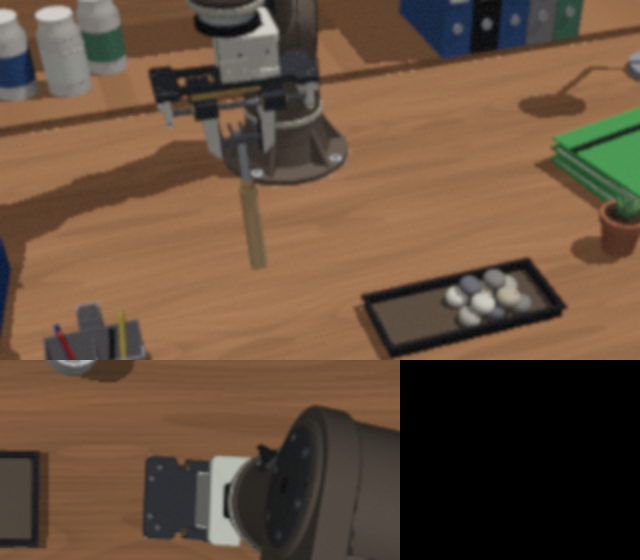

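```bash
cat > f.py <<'E'
from h import *
from scipy.optimize import least_squares
S=shot('scene');H=np.array([.5607,-.1969,.382]);print(proj(S,H),proj(S,H-[0,0,.2]))
for hp in ((243.5,129.6),(240.5,129.5)):
  for c in ((249,193),(246.5,192)):
    f=lambda v:np.r_[proj(S,v[:3])-hp,proj(S,v[3:])-c,(np.linalg.norm(v[:3]-v[3:])-.1995)*2e3,(v[:3]-H)*300]
    v=least_squares(f,np.r_[H,H-[0,0,.2]]).x;print(hp,c,v[:3],(v[3:]-v[:3]))
E
python3 f.py
```

```text
[239.53398936 128.71961612] [246.16267201 192.25389537]
(243.5, 129.6) (249, 193) [ 0.56285226 -0.19106579  0.38035214] [ 0.00229747  0.00088315 -0.19948482]
(243.5, 129.6) (246.5, 192) [ 0.56285226 -0.19106579  0.38035214] [-0.00424717 -0.00442635 -0.19940566]
(240.5, 129.5) (249, 193) [ 0.56164619 -0.19564691  0.38082294] [ 0.00421488  0.00532085 -0.19938449]
(240.5, 129.5) (246.5, 192) [ 0.56164619 -0.19564691  0.38082294] [-2.54859730e-03  5.87986360e-05 -1.99483712e-01]
```

>>> {"method": "carry_out", "body": {
  "claw": [3.5,3.5,3.5,3.5,3.5,3.5,3.5,3.5,3.5,3.5,3.5,3.5,3.5,3.5,3.5,3.5,3.5,3.5],
  "delta_pos": [
    [0,0,0],
    [0,0,0],
    [0.4,0,3.2],
    [0.4,0,3.2],
    [0.4,0,3.2],
    [0.4,0,3.2],
    [0.4,0,3.2],
    [0.4,0,3.2],
    [0,0,0],
    [-1.5,0,-0.1],
    [-1.5,0,-0.1],
    [-1.5,0,-0.15],
    [-1.5,0,-0.15],
    [-1.5,0,0.05],
    [-1.5,0,0.05],
    [-1.45,0,0.3],
    [-1.45,0,0.3],
    [0,0,0]
  ],
  "angular": [
    [0,0.15,0],
    [0,0.15,0],
    [0,0,0],
    [0,0,0],
    [0,0,0],
    [0,0,0],
    [0,0,0],
    [0,0,0],
    [0,0,0],
    [0,0,0],
    [0,0,0],
    [0,0,0],
    [0,0,0],
    [0,0,0],
    [0,0,0],
    [0,0,0],
    [0,0,0],
    [0,0,0]
  ],
  "force": 7
}}

```text
clock: 9.75
position: [0.5246, -0.1996, 0.1523]
ee_rot: [3.095, -0.096, 0.467]
force: [-3.9, -0.7, 7.1]
width: 0.52
gripper_force: 7.0
```

```bash
cat > e.py <<'E'
from h import *
st();S=shot('scene')
for n in ('rake','rake_head'):
    r=arm.place_of(n,S);print(n,np.array(r[0]['centre'])*[640,400] if r else None, r[0]['conf'] if r else '', onz(S,r[0]['centre'],.01) if r else '')
cv2.imwrite('pics/c4.png',cv2.resize(S['frame'][60:300,120:440],None,fx=2,fy=2)[:,:,::-1])
E
python3 e.py
```

```text
t 9.75 pos [ 0.5246 -0.1996  0.1523] 
R [[0.954, -0.062, 0.294], [-0.059, -0.998, -0.019], [0.295, 0.001, -0.955]] j [ 0.44  0.28 -0.15  2.07 -0.06  0.5  -1.28] w 0.52 gf 7.000187113881111 F [-3.95 -0.7   7.09]
rake [256.896 251.6  ] 0.79 [ 0.62395275 -0.19603147  0.01      ]
rake_head [242.432 189.8  ] 0.89 [ 0.32794878 -0.16350056  0.01      ]
```

View pics/c4.png

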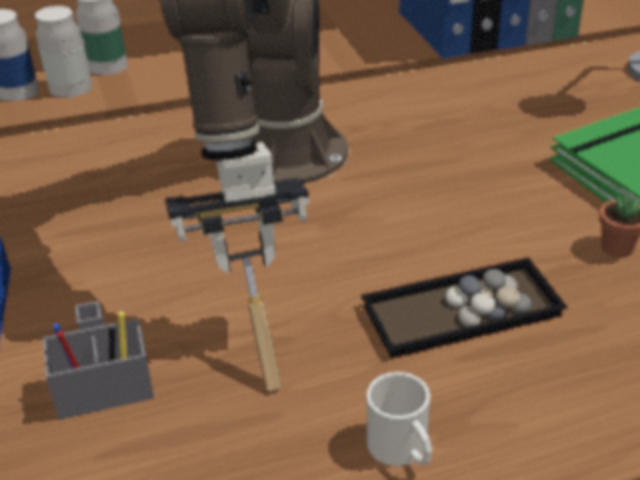

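The rake leans as intended: butt on the desk at about (272, 385), head at about (248, 257). I'll lower it the rest of the way.

>>> {"method": "carry_out", "body": {
  "claw": [3.5,3.5,3.5,3.5,3.5,3.5,3.5,3.5,3.5,3.5,3.5,3.5,3.5],
  "delta_pos": [
    [-1.35,0,0.45],
    [-1.35,0,0.45],
    [-1.3,0,0.75],
    [-1.3,0,0.75],
    [-1.2,0,0.95],
    [-1.2,0,0.95],
    [-1,0,1],
    [-1,0,1],
    [-0.85,0,1.2],
    [-0.85,0,1.2],
    [-0.25,0,0.35],
    [0,0,0],
    [0,0,0]
  ],
  "angular": [
    [0,0,0],
    [0,0,0],
    [0,0,0],
    [0,0,0],
    [0,0,0],
    [0,0,0],
    [0,0,0],
    [0,0,0],
    [0,0,0],
    [0,0,0],
    [0,0,0],
    [0,0,0],
    [0,0,0]
  ]
}}

```text
clock: 11.2
position: [0.4441, -0.1953, 0.0346]
ee_rot: [3.098, -0.094, 0.464]
force: [0.1, 0.3, -0.7]
width: 0.519
gripper_force: 7.0
```

```bash
sed -i 's/^cv2.imwrite/#&/' e.py; python3 e.py
```

```text
t 11.2 pos [ 0.4441 -0.1953  0.0346] 
R [[0.954, -0.06, 0.292], [-0.058, -0.998, -0.017], [0.293, -0.001, -0.956]] j [ 0.56  0.42 -0.23  2.33  0.05  0.12 -1.32] w 0.519 gf 7.000006064772606 F [ 0.14  0.27 -0.71]
rake [254.528 254.   ] 0.9 [ 0.63081321 -0.20496325  0.01      ]
rake_head [242.432 203.2  ] 0.68 [ 0.396713   -0.18096928  0.01      ]
```

>>> {"method": "carry_out", "body": {
  "claw": [3.5,3.5,3.5,3.5,3.5,3.5,3.5,3.5],
  "delta_pos": [
    [-0.2,0,0],
    [-0.2,0,0],
    [-0.2,0,0],
    [0,0,0],
    [0,0,0.3],
    [0,0,0.3],
    [0,0,0.2],
    [0,0,0]
  ],
  "angular": [
    [0,-0.1,0],
    [0,-0.1,0],
    [0,-0.1,0],
    [0,0,0],
    [0,0,0],
    [0,0,0],
    [0,0,0],
    [0,0,0]
  ],
  "force": 4
}}

```text
clock: 12.15
position: [0.4363, -0.1941, 0.024]
ee_rot: [-3.138, 0.095, 0.008]
force: [-0.2, -0.5, -0.9]
width: 0.523
gripper_force: 4.0
```

```bash
python3 e.py
```

```text
t 12.15 pos [ 0.4363 -0.1941  0.024 ] 
R [[0.998, -0.06, -0.005], [-0.06, -0.998, 0.003], [-0.005, -0.002, -1.0]] j [ 0.38  0.49 -0.09  2.12  0.08  0.54 -1.41] w 0.523 gf 3.9999885857105255 F [-0.18 -0.48 -0.87]
rake [254.528 253.6  ] 0.59 [ 0.62927921 -0.20454068  0.01      ]
rake_head [243.712 202.6  ] 0.9 [ 0.39516959 -0.17631968  0.01      ]
```

>>> {"method": "carry_out", "body": {
  "claw": [3.5,3.5,3.5,3.5,3.5],
  "delta_pos": [
    [0,0,0.15],
    [0,0,0.15],
    [0,0,0.15],
    [0,0,0],
    [0,0,0]
  ],
  "angular": [
    [0,0,0],
    [0,0,0],
    [0,0,0],
    [0,0,0],
    [0,0,0]
  ]
}}

```text
clock: 12.8
position: [0.4378, -0.1945, 0.0201]
ee_rot: [-3.139, 0.094, 0.006]
force: [-0.7, -2.2, 3.0]
width: 0.52
gripper_force: 4.0
```

>>> {"method": "carry_out", "body": {
  "claw": [9.18,9.18,9.18,9.18,9.18,9.18,9.18,9.18,9.18,9.18,9.18,9.18,9.18,9.18,9.18,9.18,9.18,9.18,9.18,9.18],
  "delta_pos": [
    [0,0,0],
    [0,0,0],
    [0,0,0],
    [0,0,-2],
    [0,0,-4],
    [0,0,-4],
    [0,0,-4],
    [0,0,-2],
    [0,0,0],
    [0,0,0],
    [0,0,0],
    [0,0,0],
    [0,0,0],
    [0,0,0],
    [0,0,0],
    [0,0,0],
    [0,0,0],
    [0,0,0],
    [0,0,0],
    [0,0,0]
  ],
  "angular": [
    [0,0,0],
    [0,0,0],
    [0,0,0],
    [0,0,0],
    [0,0,0],
    [0,0,-0.14],
    [0,0,-0.14],
    [0,0,-0.14],
    [0,0,-0.14],
    [0,0,-0.14],
    [0,0,-0.14],
    [0,0,-0.14],
    [0,0,-0.14],
    [0,0,-0.14],
    [0,0,-0.14],
    [0,0,-0.14],
    [0,0,-0.14],
    [0,0,-0.14],
    [0,0,-0.14],
    [0,0,-0.14]
  ]
}}

```text
clock: 14.8
position: [0.438, -0.1943, 0.1798]
ee_rot: [-1.633, -2.677, 0.001]
force: [-0.3, -0.1, 0.2]
width: 0.998
gripper_force: 0.0
```

```bash
cat > e.py <<'E'
from h import *
st();S=shot('scene');T=shot('top');W=shot('wrist')
for p in (S,T,W):
  for n,z in (('rake',.009),('rake_head',.042)):
    r=arm.place_of(n,p);print(n,np.array(r[0]['centre'])*[640,400] if r else None, r[0]['conf'] if r else '', onz(p,r[0]['centre'],z) if r else '')
c=np.zeros((560,640,3),np.uint8);c[:320,:512]=cv2.resize(W['frame'],(512,320));c[320:560,:480]=cv2.resize(S['frame'][170:290,160:400],None,fx=2,fy=2)
cv2.imwrite('pics/c5.png',c[:,:,::-1])
E
python3 e.py
```

```text
t 14.8 pos [ 0.438  -0.1943  0.1798] 
R [[-0.458, 0.889, -0.005], [0.889, 0.458, 0.002], [0.004, -0.003, -1.0]] j [ 0.74  0.31 -0.54  1.94  0.19  0.95  0.59] w 0.998 gf 0.0 F [-0.28 -0.06  0.16]
rake [252.992 253.52 ] 0.77 [ 0.62647334 -0.20839077  0.009     ]
rake_head [241.6 202.4] 0.9 [ 0.43034454 -0.1893478   0.042     ]
rake [405.824 205.6  ] 0.64 [ 0.63029643 -0.21272603  0.009     ]
rake_head [404.48 272.68] 0.62 [ 0.44385859 -0.19977457  0.042     ]
rake [465.216 257.68 ] 0.87 [ 0.63253387 -0.2008779   0.009     ]
rake_head [317.504 186.   ] 0.94 [ 0.4374768  -0.19445462  0.042     ]
```

View pics/c5.png

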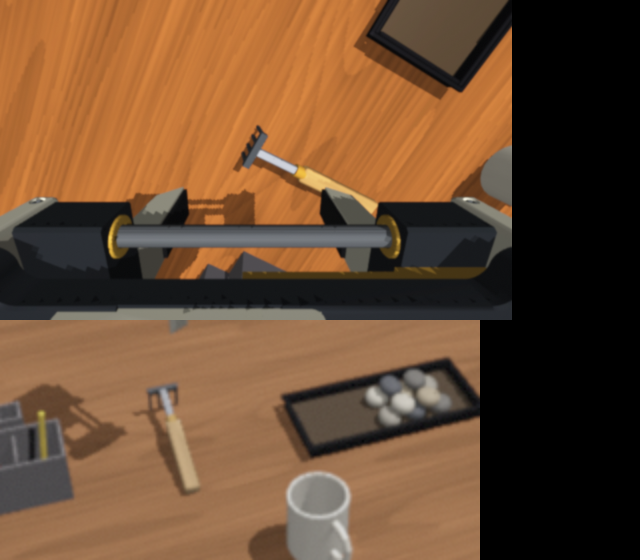

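>>> {"method": "carry_out", "body": {
  "claw": [7,7,7,7,7,7,7,7,7,7,7,7],
  "delta_pos": [
    [0,0,0],
    [0,0,0],
    [0,0,0],
    [0,0,0],
    [0,0,0],
    [0,0,0],
    [0,0,0],
    [-2.3,0,0],
    [-2.3,0,0],
    [-2.3,-0.1,0],
    [-2.3,-0.1,0],
    [0,0,0]
  ],
  "angular": [
    [0,0,-0.148],
    [0,0,-0.148],
    [0,0,-0.148],
    [0,0,-0.148],
    [0,0,-0.148],
    [0,0,-0.148],
    [0,0,-0.148],
    [0,0.1,0],
    [0,0.1,0],
    [0,0.1,0],
    [0,0.05,0],
    [0,0,0]
  ]
}}

```text
clock: 16.45
position: [0.5305, -0.2013, 0.1627]
ee_rot: [-0.089, -2.782, -0.022]
force: [-0.4, -0.1, -0.9]
width: 0.76
gripper_force: 0.0
```

```bash
sed -i 's/^cv2.imwrite/#&/' e.py; python3 e.py
```

```text
t 16.45 pos [ 0.5305 -0.2013  0.1627] 
R [[-0.935, 0.065, -0.35], [0.059, 0.998, 0.026], [0.351, 0.004, -0.936]] j [ 0.61  0.71 -0.64  1.45  0.38  1.49  1.42] w 0.76 gf 0.0 F [-0.37 -0.09 -0.95]
rake [255.168 254.   ] 0.93 [ 0.63050183 -0.20305511  0.009     ]
rake_head [243.2 203.8] 0.74 [ 0.43877588 -0.18635306  0.042     ]
rake [401.984 205.2  ] 0.87 [ 0.6314697 -0.201763   0.009    ]
rake_head [404.48 271.8 ] 0.54 [ 0.44625055 -0.19981734  0.042     ]
rake [324.8  338.12] 0.97 [ 0.63539484 -0.20157152  0.009     ]
rake_head [316.672 141.8  ] 0.66 [ 0.43861615 -0.19722618  0.042     ]
```

>>> {"method": "carry_out", "body": {
  "claw": [7,7,7,7,7,7,7,7,1.5,1.5,1.5,1.5,1.5,1.5,1.5,1.5],
  "delta_pos": [
    [-0.76,0,2.04],
    [-0.76,0,2.04],
    [-0.76,0,2.04],
    [-0.76,0,2.04],
    [-0.76,0,2.04],
    [-0.76,0,2.04],
    [-0.76,0,2.0],
    [0,0,0],
    [0,0,0],
    [0,0,0],
    [0,0,0],
    [0,0,0],
    [0,0,0],
    [0,0,0],
    [0,0,0],
    [0,0,0]
  ],
  "angular": [
    [0,0,0],
    [0,0,0],
    [0,0,0],
    [0,0,0],
    [0,0,0],
    [0,0,0],
    [0,0,0],
    [0,0,0],
    [0,0,0],
    [0,0,0],
    [0,0,0],
    [0,0,0],
    [0,0,0],
    [0,0,0],
    [0,0,0],
    [0,0,0]
  ],
  "force": 30
}}

```text
clock: 18.5
position: [0.5288, -0.2019, 0.014]
ee_rot: [-0.09, -2.786, -0.019]
force: [1.1, 1.4, 0.8]
width: 0.237
gripper_force: 30.0
```

>>> {"method": "carry_out", "body": {
  "claw": [1.5,1.5,1.5,1.5,1.5,1.5,1.5,1.5,1.5,1.5,1.5,1.5,1.5,1.5,1.5,1.5,1.5,1.5,1.5,1.5],
  "delta_pos": [
    [0.5,0,-1.4],
    [1,0,-2.8],
    [1,0,-2.8],
    [1,0,-2.8],
    [1,0,-2.8],
    [0.5,0,-1.4],
    [0,0,0],
    [0,0,0],
    [0,0,0],
    [0,0,0],
    [0,0,0],
    [0,0,0],
    [0,0,0],
    [0,0,0],
    [0,0,0],
    [0,0,0],
    [0,0,0],
    [0,0,0],
    [0,0,0],
    [0,0,0]
  ],
  "angular": [
    [0,0,0],
    [0,0,0],
    [0,0,0],
    [0,0,0],
    [0,0,0],
    [0,0,0],
    [0,-0.118,0],
    [0,-0.118,0],
    [0,-0.118,0],
    [0,0,0.138],
    [0,0,0.138],
    [0,0,0.138],
    [0,0,0.138],
    [0,0,0.138],
    [0,0,0.138],
    [0,0,0.138],
    [0,0,0.138],
    [0,0,0.138],
    [0,0,0.138],
    [0,0,0.138]
  ]
}}

```text
clock: 20.5
position: [0.5299, -0.2023, 0.1623]
ee_rot: [-2.239, -2.2, -0.001]
force: [0.3, 0.2, -0.6]
width: 0.24
gripper_force: 30.0
```

>>> {"method": "carry_out", "body": {
  "claw": [1.5,1.5,1.5,1.5,1.5,1.5,1.5,1.5,1.5,1.5,1.5],
  "delta_pos": [
    [3.4,0.6,0],
    [3.4,0.6,0],
    [3.4,0.6,0],
    [3.4,0.6,0],
    [3.4,0.6,0],
    [3.4,0.6,0],
    [3.4,0.6,0],
    [3.4,0.6,0],
    [3.4,0.6,0],
    [3.4,0.6,0],
    [0,0,0]
  ],
  "angular": [
    [0,0,0],
    [0,0,0],
    [0,0,0],
    [0,0,0],
    [0,0,0],
    [0,0,0],
    [0,0,0],
    [0,0,0],
    [0,0,0],
    [0,0,0],
    [0,0,0]
  ]
}}

```text
clock: 21.6
position: [0.5939, 0.1435, 0.1633]
ee_rot: [-2.224, -2.212, -0.006]
force: [-1.0, -0.6, -0.7]
width: 0.238
gripper_force: 30.0
```

```bash
cat > g.py <<'E'
from h import *
from scipy.optimize import least_squares
np.set_printoptions(precision=4,suppress=True)
s=st();S=shot('scene');T=shot('top');W=shot('wrist')
Rm=R.from_rotvec(s['ee_rot']).as_matrix();P=np.array(s['position'])
o=[]
for p in (S,T,W):
    r=arm.place_of('rake_head',p)
    if r: print(np.array(r[0]['centre'])*[640,400],r[0]['conf']);o.append((p,r[0]['centre']))
if len(o)>1: h=tri(o);print('head',h,'tool',Rm.T@(h-P))
print('pred head',P+Rm@[.094,0,.005],[proj(p,P+Rm@[.094,0,.005]) for p in (S,T,W)])
c=np.zeros((600,640,3),np.uint8);c[:320,:512]=cv2.resize(W['frame'],(512,320));c[320:600,:640]=cv2.resize(S['frame'][130:270,240:560],None,fx=2,fy=2)
cv2.imwrite('pics/c6.png',c[:,:,::-1])
E
python3 g.py
```

```text
t 21.6 pos [0.5939 0.1435 0.1633] 
R [[0.005, 1.0, -0.001], [1.0, -0.005, 0.006], [0.006, -0.001, -1.0]] j [-0.04  0.51 -0.42  1.66  0.23  1.02 -0.53] w 0.238 gf 29.99705046415329 F [-0.96 -0.57 -0.74]
[393.92 173.32] 0.66
[317.824  67.72 ] 0.62
head [0.599  0.2374 0.1648] tool [ 0.0939  0.0047 -0.001 ]
pred head [0.5943 0.2375 0.1588] [array([390.631 , 173.9535]), array([237.8289, 217.189 ]), array([315.2211,  55.0424])]
```

View pics/c6.png

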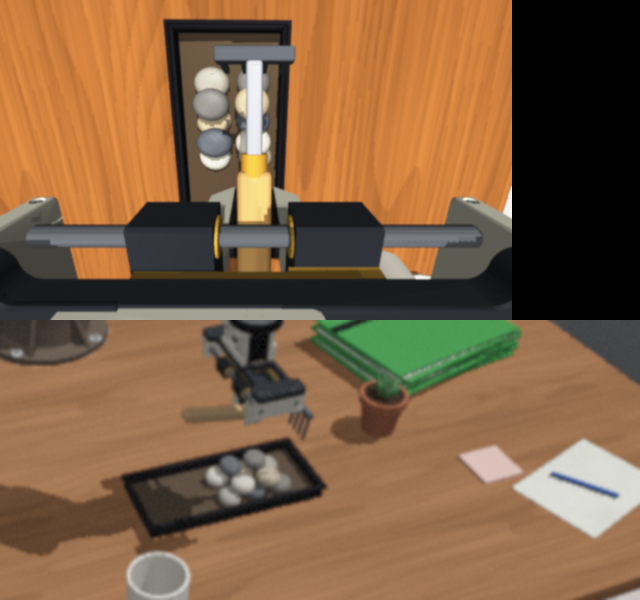

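```bash
cat > k.py <<'E'
from h import *
np.set_printoptions(precision=4,suppress=True)
W=shot('wrist')
for n,u,v,z in (('rimL',165,22,.024),('rimR',291,22,.024),('rimLlow',180,190,.024),('upL1',211,104,.0345),('upL2',213,142,.0345),('upR1',253,103,.0345),('loL',211,80,.0155),('loL3',215,160,.0155)):
    print(n,onz(W,[u/.8/640,v/.8/400],z))
for x in arm.place_of('stone0',W): print(np.array(x['centre'])*[640,400],round(x['conf'],2),onz(W,x['centre'],.0345),onz(W,x['centre'],.0155))
E
python3 k.py
```

```text
rimL [0.5029 0.2744 0.024 ]
rimR [0.6358 0.2725 0.024 ]
rimLlow [0.4992 0.0811 0.024 ]
upL1 [0.5477 0.1897 0.0345]
upL2 [0.5472 0.1462 0.0345]
upR1 [0.5945 0.1902 0.0345]
loL [0.5463 0.2153 0.0155]
loL3 [0.5451 0.1182 0.0155]
[262.976 127.48 ] 0.93 [0.5472 0.1919 0.0345] [0.5439 0.1904 0.0155]
[267.008 177.2  ] 0.83 [0.548  0.1465 0.0345] [0.5448 0.142  0.0155]
[265.984 148.4  ] 0.82 [0.5487 0.1733 0.0345] [0.5455 0.1706 0.0155]
[313.28  99.8 ] 0.81 [0.5923 0.2148 0.0345] [0.5921 0.2148 0.0155]
[271.168 192.4  ] 0.76 [0.551  0.1317 0.0345] [0.548  0.1262 0.0155]
[312.704 147.92 ] 0.61 [0.5911 0.1732 0.0345] [0.5907 0.1704 0.0155]
[314.688 126.72 ] 0.59 [0.5932 0.192  0.0345] [0.593  0.1904 0.0155]
[263.488 100.92 ] 0.56 [0.5491 0.2145 0.0345] [0.546  0.2145 0.0155]
```

>>> {"method": "carry_out", "body": {
  "claw": [1.5,1.5,1.5,1.5,1.5,1.5,1.5,1.5,1.5,1.5,1.5,1.5,1.5,1.5,1.5,1.5,1.5,1.5,1.5,1.5],
  "delta_pos": [
    [0,-0.3,2.2],
    [0,0,2.2],
    [0,0,2.2],
    [0,0,2.1],
    [0,0,0],
    [-1,0,0],
    [-1,0,0],
    [-1,0,0],
    [-1,0,0],
    [-1,0,0],
    [-1,0,0],
    [-1,0,0],
    [-1,0,0],
    [-1,0,0],
    [-1,0,0],
    [-1,0,0],
    [-1,0,0],
    [-1,0,0],
    [0,0,0],
    [0,0,0]
  ],
  "angular": [
    [0,0,0],
    [0,0,0],
    [0,0,0],
    [0,0,0],
    [0,0,0],
    [0,0,0],
    [0,0,0],
    [0,0,0],
    [0,0,0],
    [0,0,0],
    [0,0,0],
    [0,0,0],
    [0,0,0],
    [0,0,0],
    [0,0,0],
    [0,0,0],
    [0,0,0],
    [0,0,0],
    [0,0,0],
    [0,0,0]
  ]
}}

```text
clock: 24.0
position: [0.5899, 0.0066, 0.0758]
ee_rot: [-2.235, -2.206, -0.001]
force: [0.2, -0.7, -2.1]
width: 0.238
gripper_force: 30.0
```

```bash
cat > k.py <<'E'
from h import *
np.set_printoptions(precision=4,suppress=True)
C=np.array([.568,.1275,0])
st()
for n in sys.argv[1].split(','):
  p=shot(n,n+'_last')
  for x in arm.place_of('stone0',p):
    a=onz(p,x['centre'],.0155)-C;b=onz(p,x['centre'],.0345)-C;print(n,np.round(np.array(x['centre'])*[640,400]),round(x['conf'],2),'low',np.round(a[:2]*1e3),'high',np.round(b[:2]*1e3))
E
python3 k.py wrist,scene,top
python3 - <<'E'
import cv2,numpy as np
a=cv2.imread('pics/wrist_last.png');b=cv2.imread('pics/scene_last.png');t=cv2.imread('pics/top_last.png')
c=np.zeros((600,640,3),np.uint8);c[:200,:320]=a[:240,160:480][:200];c[200:600,:600]=cv2.resize(b[170:270,300:450],None,fx=4,fy=4,interpolation=2);c[:200,320:620]=cv2.resize(t[190:260,215:320],(300,200));cv2.imwrite('pics/c7.png',c)
E
```

```text
t 24.0 pos [0.5899 0.0066 0.0758] 
R [[0.013, 1.0, -0.001], [1.0, -0.013, 0.002], [0.002, -0.001, -1.0]] j [ 0.17  0.57 -0.38  1.8   0.28  0.82 -0.36] w 0.238 gf 29.996411204338074 F [ 0.16 -0.74 -2.09]
wrist [325. 178.] 0.94 low [ 28. -94.] high [ 27. -90.]
wrist [315. 112.] 0.93 low [ 22. -49.] high [ 22. -48.]
wrist [245.  35.] 0.91 low [-22.  -2.] high [-18.  -5.]
wrist [314. 146.] 0.81 low [ 21. -72.] high [ 21. -69.]
scene [329. 222.] 0.62 low [ 15. -82.] high [ 34. -91.]
scene [366. 201.] 0.58 low [-37.  71.] high [-17.  59.]
scene [343. 218.] 0.54 low [ 17. -32.] high [ 36. -42.]
scene [376. 211.] 0.52 low [20. 79.] high [39. 67.]
scene [359. 203.] 0.51 low [-36.  47.] high [-16.  36.]
scene [372. 199.] 0.42 low [-38.  96.] high [-18.  84.]
scene [364. 207.] 0.38 low [-10.  50.] high [10. 39.]
top [256. 231.] 0.67 low [-9. 87.] high [-9. 84.]
top [274. 216.] 0.66 low [32. 38.] high [32. 35.]
top [255. 218.] 0.55 low [26. 91.] high [26. 88.]
top [270. 235.] 0.52 low [-22.  47.] high [-22.  45.]
top [286. 235.] 0.49 low [-21.   2.] high [-21.  -0.]
top [260. 232.] 0.48 low [-12.  77.] high [-12.  74.]
```

View pics/c7.png

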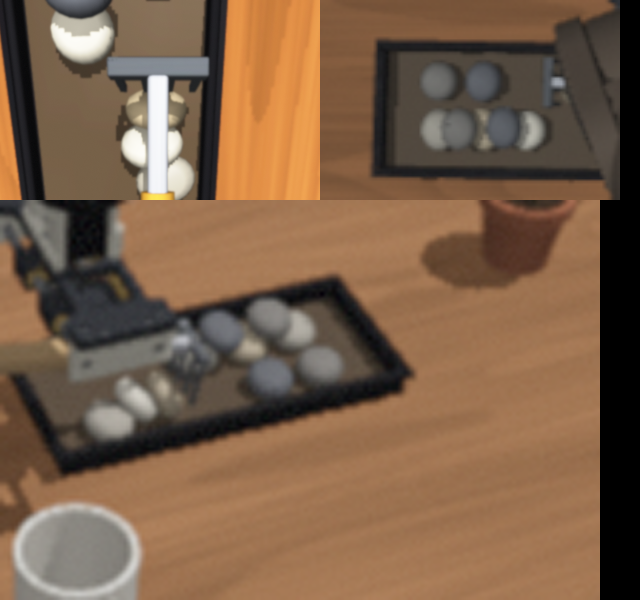

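>>> {"method": "carry_out", "body": {
  "claw": [1.5,1.5,1.5,1.5,1.5,1.5,1.5,1.5,1.5],
  "delta_pos": [
    [1,0,0],
    [1,0,0],
    [1,0,0],
    [1,0,0],
    [1,0,0],
    [2,0,-2],
    [2.5,0,-3],
    [3,0,-2],
    [0,0,0]
  ],
  "angular": [
    [0,0,0],
    [0,0,0],
    [0,0,0],
    [0,0,0],
    [0,0,0],
    [0,0,0],
    [0,0,0],
    [0,0,0],
    [0,0,0]
  ]
}}

```text
clock: 25.2
position: [0.5925, 0.1392, 0.1497]
ee_rot: [-2.227, -2.214, -0.013]
force: [-0.0, 0.4, 0.1]
width: 0.239
gripper_force: 30.0
```

```bash
python3 k.py wrist,scene
python3 - <<'E'
import cv2,numpy as np
a=cv2.imread('pics/wrist_last.png');b=cv2.imread('pics/scene_last.png')
c=np.zeros((600,640,3),np.uint8);c[:240,:480]=cv2.resize(a[0:240,160:400],(480,480))[240:480] ;c[240:600,:600]=cv2.resize(b[175:265,300:450],None,fx=4,fy=4,interpolation=2);cv2.imwrite('pics/c8.png',c)
E
```

```text
t 25.2 pos [0.5925 0.1392 0.1497] 
R [[0.006, 1.0, 0.005], [1.0, -0.006, 0.007], [0.007, 0.005, -1.0]] j [-0.03  0.51 -0.42  1.69  0.24  0.98 -0.53] w 0.239 gf 29.997040629386902 F [-0.05  0.43  0.08]
wrist [261. 105.] 0.85 low [-24.  88.] high [-21.  88.]
wrist [267. 153.] 0.83 low [-21.  45.] high [-18.  48.]
wrist [268. 199.] 0.71 low [-22.   0.] high [-19.   6.]
wrist [315. 152.] 0.7 low [24. 46.] high [24. 49.]
wrist [265. 183.] 0.58 low [-24.  17.] high [-21.  21.]
wrist [313. 104.] 0.57 low [22. 89.] high [23. 89.]
wrist [259. 134.] 0.56 low [-28.  63.] high [-24.  65.]
scene [358. 202.] 0.63 low [-43.  46.] high [-22.  34.]
scene [367. 202.] 0.6 low [-32.  74.] high [-12.  62.]
scene [343. 217.] 0.59 low [ 12. -32.] high [ 31. -41.]
scene [368. 215.] 0.5 low [28. 48.] high [46. 37.]
scene [329. 222.] 0.5 low [ 15. -83.] high [ 34. -91.]
scene [376. 213.] 0.46 low [31. 75.] high [50. 63.]
scene [361. 203.] 0.46 low [-32.  52.] high [-12.  41.]
scene [348. 208.] 0.43 low [-26.   1.] high [-6. -9.]
scene [329. 223.] 0.38 low [ 19. -84.] high [ 38. -93.]
scene [375. 200.] 0.37 low [-29. 101.] high [-9. 89.]
```

>>> {"method": "carry_out", "body": {
  "claw": [1.5,1.5,1.5,1.5,1.5,1.5,1.5,1.5,1.5,1.5,1.5,1.5,1.5,1.5,1.5,1.5,1.5,1.5,1.5,1.5],
  "delta_pos": [
    [0.2,-2.3,0],
    [0.2,-2.3,1.8],
    [0,0,1.9],
    [0,0,1.8],
    [0,0,1.8],
    [-1,0,0],
    [-1,0,0],
    [-1,0,0],
    [-1,0,0],
    [-1,0,0],
    [-1,0,0],
    [-1,0,0],
    [-1,0,0],
    [-1,0,0],
    [-1,0,0],
    [-1,0,0],
    [-1,0,0],
    [-1,0,0],
    [-1,0,0],
    [-0.5,0,0]
  ],
  "angular": [
    [0,0,0],
    [0,0,0],
    [0,0,0],
    [0,0,0],
    [0,0,0],
    [0,0,0],
    [0,0,0],
    [0,0,0],
    [0,0,0],
    [0,0,0],
    [0,0,0],
    [0,0,0],
    [0,0,0],
    [0,0,0],
    [0,0,0],
    [0,0,0],
    [0,0,0],
    [0,0,0],
    [0,0,0],
    [0,0,0]
  ]
}}

```text
clock: 27.4
position: [0.5437, -0.0099, 0.0728]
ee_rot: [-2.235, -2.205, -0.001]
force: [0.4, 1.4, -0.7]
width: 0.233
gripper_force: 30.0
```

>>> {"method": "carry_out", "body": {
  "claw": [1.5,1.5,1.5,1.5,1.5,1.5,1.5,1.5,1.5,1.5,1.5,1.5,1.5],
  "delta_pos": [
    [1,0,0],
    [1,0,0],
    [1,0,0],
    [1,0,0],
    [1,0,0],
    [0,0,-2],
    [0,0,-3],
    [-3,0,-3],
    [-4,0,-3],
    [-4,0,-3],
    [-4,0,-2],
    [-2,0,0],
    [0,0,0]
  ],
  "angular": [
    [0,0,0],
    [0,0,0],
    [0,0,0],
    [0,0,0],
    [0,0,0],
    [0,0,0],
    [0,0,0],
    [0,0,0],
    [0,0,0],
    [0,0,0],
    [0,0,0],
    [0,0,0],
    [0,0,0]
  ]
}}

```text
clock: 28.7
position: [0.5423, -0.1324, 0.2331]
ee_rot: [2.241, 2.201, 0.0]
force: [-0.4, -0.3, -1.1]
width: 0.241
gripper_force: 30.0
```

```bash
python3 k.py wrist,top
python3 - <<'E'
import cv2,numpy as np
a=cv2.imread('pics/wrist_last.png');b=cv2.imread('pics/top_last.png')
import sys;sys.path.insert(0,'.')
c=np.zeros((600,640,3),np.uint8);c[:250,:400]=cv2.resize(b[195:265,215:327],(400,250));c[250:600,:560]=cv2.resize(a,(560,350));cv2.imwrite('pics/c8.png',c)
E
```

```text
t 28.7 pos [ 0.5423 -0.1324  0.2331] 
R [[0.018, 1.0, 0.0], [1.0, -0.018, -0.0], [-0.0, 0.0, -1.0]] j [ 0.45  0.36 -0.4   1.7   0.15  1.11 -0.02] w 0.241 gf 29.990534484386444 F [-0.45 -0.33 -1.07]
wrist [316.  22.] 0.71 low [ -24. -102.] high [ -24. -106.]
wrist [369.  25.] 0.57 low [  32. -105.] high [  29. -109.]
wrist [344.  12.] 0.57 low [  6. -93.] high [  4. -97.]
top [257. 234.] 0.7 low [-19.  85.] high [-18.  82.]
top [273. 236.] 0.66 low [-24.  41.] high [-24.  38.]
top [323. 225.] 0.66 low [   8. -102.] high [   8. -103.]
top [322. 233.] 0.62 low [ -16. -101.] high [ -15. -101.]
top [304. 236.] 0.6 low [-24. -50.] high [-24. -51.]
top [323. 212.] 0.52 low [  44. -103.] high [  43. -103.]
top [308. 219.] 0.46 low [ 23. -60.] high [ 23. -61.]
top [275. 220.] 0.43 low [22. 35.] high [22. 32.]
top [347. 237.] 0.39 low [ -27. -171.] high [ -27. -171.]
```

View pics/c8.png

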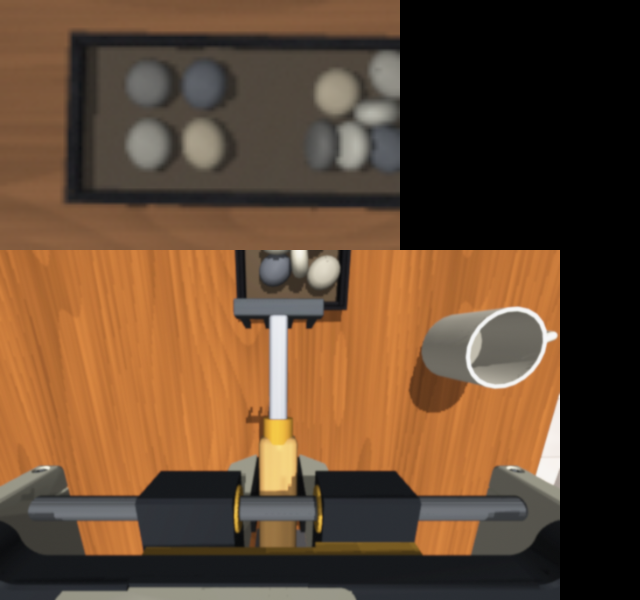

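>>> {"method": "carry_out", "body": {
  "claw": [1.5,1.5,1.5,1.5,1.5,1.5,1.5,1.5,1.5,1.5,1.5,1.5,1.5,1.5,1.5,1.5],
  "delta_pos": [
    [3,1.5,3.5],
    [3,1.5,3.5],
    [3.1,1.5,3.5],
    [0,0,0],
    [0,0,2.3],
    [0,0,2.3],
    [0,0,2.4],
    [0,0,0],
    [0.9,0,0],
    [0.9,0,0],
    [0.9,0,0],
    [0.9,0,0],
    [0.9,0,0],
    [0.8,0,0],
    [0,0,0],
    [-0.3,0,-3]
  ],
  "angular": [
    [0,0,0],
    [0,0,0],
    [0,0,0],
    [0,0,0],
    [0,0,0],
    [0,0,0],
    [0,0,0],
    [0,0,0],
    [0,0,0],
    [0,0,0],
    [0,0,0],
    [0,0,0],
    [0,0,0],
    [0,0,0],
    [0,0,0],
    [0,0,0]
  ]
}}

```text
clock: 30.5
position: [0.5863, 0.0121, 0.085]
ee_rot: [-2.229, -2.205, 0.006]
force: [0.2, -1.4, -1.3]
width: 0.236
gripper_force: 30.0
```

>>> {"method": "carry_out", "body": {
  "claw": [1.5,1.5,1.5,1.5,1.5,1.5,1.5,1.5,1.5,1.5,1.5,1.5,1.5],
  "delta_pos": [
    [0,0,-3],
    [-3.2,-2.4,0],
    [-3.2,-2.4,0],
    [0,0,0],
    [0,0,1.5],
    [0,0,1.5],
    [0,0,1.5],
    [0,0,0],
    [0.8,0,0],
    [0.8,0,0],
    [0.8,0,0],
    [0.5,0,0],
    [0,0,0]
  ],
  "angular": [
    [0,0,0],
    [0,0,0],
    [0,0,0],
    [0,0,0],
    [0,0,0],
    [0,0,0],
    [0,0,0],
    [0,0,0],
    [0,0,0],
    [0,0,0],
    [0,0,0],
    [0,0,0],
    [0,0,0]
  ]
}}

```text
clock: 31.8
position: [0.5408, -0.0209, 0.0733]
ee_rot: [-2.232, -2.209, -0.003]
force: [0.2, -1.2, -1.4]
width: 0.234
gripper_force: 30.0
```

>>> {"method": "carry_out", "body": {
  "claw": [1.5,1.5,1.5,1.5,1.5,1.5,1.5,1.5,1.5],
  "delta_pos": [
    [0,0,-3],
    [0,0,-3],
    [-3,0,-3],
    [-3,0,-3],
    [-3.5,0,-3],
    [-3.5,0,0],
    [-3.5,0,0],
    [-3.5,0,0],
    [0,0,0]
  ],
  "angular": [
    [0,0,0],
    [0,0,0],
    [0,0,0],
    [0,0,0],
    [0,0,0],
    [0,0,0],
    [0,0,0],
    [0,0,0],
    [0,0,0]
  ]
}}

```text
clock: 32.7
position: [0.5367, -0.2295, 0.2221]
ee_rot: [-2.244, -2.198, 0.003]
force: [0.2, -0.1, -1.1]
width: 0.238
gripper_force: 30.0
```

```bash
cat > m.py <<'E'
from h import *
np.set_printoptions(precision=4,suppress=True)
C=np.array([.568,.1275,0]);st()
T=shot('top')
for x in arm.trace('stone0',T):
    m=x['region'].astype(np.uint8);ys,xs=np.nonzero(m)
    P=np.array([(onz(T,[(u+.5)/640,(v+.5)/400],.0155)-C)[:2]*1e3 for u,v in zip(xs,ys)],np.float32)
    if len(P)<5: continue
    r=cv2.minAreaRect(P)
    k=m>0;print(round(x['conf'],2),'c',np.round(P.mean(0)),'x',P[:,0].min().round(),P[:,0].max().round(),'y',P[:,1].min().round(),P[:,1].max().round(),'area',round(len(P)*2.85**2),'rgb',T['frame'][k].mean(0).round())
cv2.imwrite('pics/T.png',cv2.resize(T['frame'][195:265,215:350],None,fx=4,fy=4,interpolation=2)[:,:,::-1])
E
python3 m.py
```

```text
t 32.7 pos [ 0.5367 -0.2295  0.2221] 
R [[0.021, 1.0, -0.002], [1.0, -0.021, -0.001], [-0.001, -0.002, -1.0]] j [ 0.57  0.4  -0.36  1.66  0.16  1.11  0.15] w 0.238 gf 29.98287320137024 F [ 0.16 -0.08 -1.06]
0.69 c [ 20. -60.] x 3.0 37.0 y -76.0 -44.0 area 1032 rgb [141. 133. 116.]
0.63 c [  32. -107.] x 17.0 49.0 y -121.0 -93.0 area 788 rgb [135. 134. 126.]
0.62 c [-21.  43.] x -39.0 -2.0 y 27.0 58.0 area 1145 rgb [137. 129. 112.]
0.62 c [29. 43.] x 9.0 49.0 y 24.0 61.0 area 1259 rgb [77. 78. 81.]
0.56 c [ -26. -105.] x -42.0 -8.0 y -121.0 -90.0 area 991 rgb [77. 79. 83.]
0.51 c [-22. -75.] x -39.0 -5.0 y -87.0 -64.0 area 877 rgb [136. 135. 127.]
0.48 c [  5. -94.] x -5.0 14.0 y -110.0 -79.0 area 650 rgb [126. 125. 117.]
0.46 c [27. 88.] x 9.0 46.0 y 70.0 107.0 area 1275 rgb [91. 90. 87.]
0.42 c [-21.  87.] x -39.0 -2.0 y 69.0 104.0 area 1113 rgb [125. 123. 116.]
0.4 c [-21. -50.] x -39.0 -3.0 y -62.0 -39.0 area 837 rgb [85. 84. 81.]
```

```bash
cat > n.py <<'E'
from h import *
np.set_printoptions(precision=4,suppress=True)
s=st();Rm=R.from_rotvec(s['ee_rot']).as_matrix();P=np.array(s['position'])
S=shot('scene');T=shot('top');W=shot('wrist')
for n in ('rake_head','rake'):
    o=[]
    for k,p in (('S',S),('T',T),('W',W)):
        r=arm.place_of(n,p)
        if r: print(n,k,np.array(r[0]['centre'])*[640,400],round(r[0]['conf'],2));o.append((p,r[0]['centre']))
    if len(o)>1:
        h=tri(o);print(n,h,'tool',Rm.T@(h-P))
q=lambda X:P+Rm@np.array(X)
for lab,X in (('head',(.094,.002,.003)),('tip',(.087,.002,.045)),('butt',(-.1,0,-.03))): print(lab,[proj(p,q(X)).round(1) for p in (S,W)])
# rake mask in scene & wrist: bar extents
m=arm.trace('rake',W)[0]['region'];ys,xs=np.nonzero(m)
for r in range(ys.min(),ys.min()+40,2):
    c=xs[ys==r];print(r,len(c),c.min() if len(c) else '',c.max() if len(c) else '',end=' | ')
u,v=proj(S,q((.09,0,.02)));u,v=int(u),int(v)
a=cv2.resize(S['frame'][v-45:v+45,u-80:u+60],None,fx=4,fy=4,interpolation=2)
b=cv2.imread('pics/T.png')[:,:,::-1][:240]
c=np.zeros((600,640,3),np.uint8);c[:360,:560]=a;c[360:600,:540]=b;cv2.imwrite('pics/c9.png',c[:,:,::-1])
E
python3 n.py
```

```text
t 32.8 pos [ 0.5377 -0.2237  0.2222] 
R [[0.015, 1.0, -0.001], [1.0, -0.015, 0.002], [0.002, -0.001, -1.0]] j [ 0.57  0.4  -0.37  1.66  0.16  1.11  0.14] w 0.237 gf 29.983697533607483 F [ 0.88 -0.1  -0.48]
rake_head S [270.016 167.8  ] 0.64
rake_head T [387.712 237.68 ] 0.69
rake_head W [320.  58.] 0.95
rake_head [ 0.5431 -0.125   0.2355] tool [ 0.0988  0.004  -0.013 ]
rake S [376.384 203.2  ] 0.72
head [array([266.9, 172.3]), array([320.4,  73.1])]
tip [array([265.4, 184.9]), array([319.7,  90.9])]
butt [array([193.9, 176.1]), array([315.1, 440.5])]
46 10 290 299 | 48 111 264 374 | 50 115 262 376 | 52 115 262 376 | 54 116 261 376 | 56 116 261 376 | 58 116 261 376 | 60 116 261 376 | 62 115 261 375 | 64 115 261 375 | 66 114 262 375 | 68 114 262 375 | 70 112 263 374 | 72 105 266 370 | 74 31 304 356 | 76 25 306 330 | 78 25 306 330 | 80 24 306 329 | 82 24 306 329 | 84 24 306 329 |
```

View pics/c9.png

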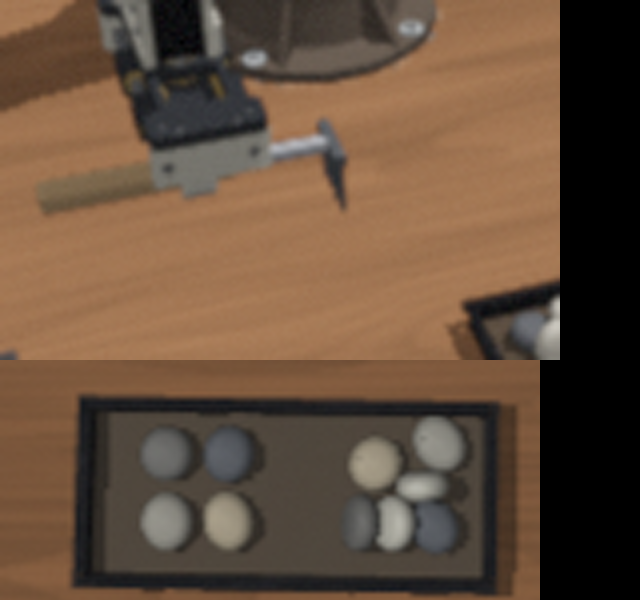

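The rake has pitched up about 0.18 rad in the grip, so the tines passed over the stones. I'll tilt the tool to compensate, grip harder and repeat.

>>> {"method": "carry_out", "body": {
  "claw": [1.5,1.5,1.5,1.5,1.5,1.5,1.5,1.5,1.5,1.5,1.5,1.5,1.5,1.5,1.5,1.5,1.5,1.5,1.5,1.5],
  "delta_pos": [
    [0,0,0],
    [0,0,0],
    [3.3,0.9,1.15],
    [3.3,0.9,1.15],
    [3.3,0.9,1.15],
    [3.3,0.9,1.15],
    [3.3,1,1.15],
    [3.3,1,1.15],
    [0,0,0],
    [0.35,0,1.7],
    [0.35,0,1.7],
    [0.35,0,1.7],
    [0,0,0],
    [0.9,0,-0.18],
    [0.9,0,-0.18],
    [0.9,0,-0.18],
    [0.9,0,-0.18],
    [0.9,0,-0.18],
    [0.9,0,-0.18],
    [0,0,0]
  ],
  "angular": [
    [0,-0.1,0],
    [0,-0.1,0],
    [0,0,0],
    [0,0,0],
    [0,0,0],
    [0,0,0],
    [0,0,0],
    [0,0,0],
    [0,0,0],
    [0,0,0],
    [0,0,0],
    [0,0,0],
    [0,0,0],
    [0,0,0],
    [0,0,0],
    [0,0,0],
    [0,0,0],
    [0,0,0],
    [0,0,0],
    [0,0,0]
  ],
  "force": 60
}}

```text
clock: 35.3
position: [0.5972, 0.015, 0.0638]
ee_rot: [2.129, 2.108, -0.21]
force: [0.3, 0.6, -1.4]
width: 0.234
gripper_force: 60.0
```

```bash
cat > q.py <<'E'
from h import *
np.set_printoptions(precision=4,suppress=True)
C=np.array([.568,.1275,0]);s=st();Rm=R.from_rotvec(s['ee_rot']).as_matrix();P=np.array(s['position'])
o=[]
V={n:shot(n) for n in ('wrist','scene','top')}
for n,p in V.items():
    r=arm.place_of('rake_head',p)
    if r: o.append((p,r[0]['centre']))
    if n=='top' : continue
    for x in arm.trace('stone0',p) if n=='wrist' else []:
        m=x['region'];ys,xs=np.nonzero(m);Q=np.array([(onz(p,[(u+.5)/640,(v+.5)/400],.0155)-C)[:2]*1e3 for u,v in list(zip(xs,ys))[::7]])
        print(round(x['conf'],2),'c',np.round(Q.mean(0)),'x',Q[:,0].min().round(),Q[:,0].max().round(),'y',Q[:,1].min().round(),Q[:,1].max().round(),'rgb',p['frame'][m].mean(0).round())
if len(o)>1: h=tri(o);print('head',h,'tool',Rm.T@(h-P))
E
python3 q.py
```

```text
t 35.3 pos [0.5972 0.015  0.0638] 
R [[0.01, 1.0, -0.002], [0.981, -0.01, -0.195], [-0.195, -0.0, -0.981]] j [-0.01  0.61 -0.32  1.78  0.48  0.9  -0.62] w 0.234 gf 59.9832683801651 F [ 0.32  0.64 -1.43]
0.72 c [-26. -53.] x -47.0 -5.0 y -71.0 -37.0 rgb [150. 146. 139.]
0.66 c [  38. -103.] x 13.0 53.0 y -120.0 -88.0 rgb [189. 182. 165.]
0.65 c [  -2. -104.] x -17.0 13.0 y -126.0 -83.0 rgb [216. 213. 201.]
0.61 c [ -32. -109.] x -48.0 -17.0 y -124.0 -94.0 rgb [137. 140. 148.]
0.59 c [-30. -82.] x -49.0 -8.0 y -98.0 -66.0 rgb [236. 234. 226.]
0.57 c [17. -2.] x -3.0 36.0 y -14.0 8.0 rgb [237. 227. 197.]
head [0.6821 0.0406 0.157 ] tool [ 0.0077  0.0847 -0.0965]
```

>>> {"method": "carry_out", "body": {
  "claw": [1.5,1.5,1.5,1.5,1.5,1.5,1.5,1.5,1.5,1.5,1.5,1.5,1.5,1.5],
  "delta_pos": [
    [-0.5,0,-2.5],
    [-0.5,0,-2.5],
    [-2.35,-1.95,0.48],
    [-2.35,-1.95,0.48],
    [-2.35,-1.95,0.48],
    [0,0,0],
    [0.38,0,1.86],
    [0.38,0,1.86],
    [0,0,0],
    [0.9,0,-0.18],
    [0.9,0,-0.18],
    [0.9,0,-0.18],
    [0.9,0,-0.18],
    [0,0,0]
  ],
  "angular": [
    [0,0,0],
    [0,0,0],
    [0,0,0],
    [0,0,0],
    [0,0,0],
    [0,0,0],
    [0,0,0],
    [0,0,0],
    [0,0,0],
    [0,0,0],
    [0,0,0],
    [0,0,0],
    [0,0,0],
    [0,0,0]
  ]
}}

```text
clock: 37.05
position: [0.5384, -0.0195, 0.0768]
ee_rot: [2.129, 2.108, -0.21]
force: [0.1, 0.1, -1.3]
width: 0.232
gripper_force: 60.0
```

```bash
python3 q.py
```

```text
t 37.05 pos [ 0.5384 -0.0195  0.0768] 
R [[0.01, 1.0, -0.002], [0.981, -0.01, -0.196], [-0.196, 0.0, -0.981]] j [ 0.05  0.51 -0.33  1.93  0.48  0.84 -0.6 ] w 0.232 gf 59.99700129032135 F [ 0.12  0.05 -1.26]
0.97 c [ -25. -104.] x -47.0 -6.0 y -121.0 -88.0 rgb [104. 106. 112.]
0.91 c [ 20. -65.] x 0.0 37.0 y -86.0 -44.0 rgb [239. 236. 227.]
0.8 c [-28. -74.] x -48.0 -9.0 y -89.0 -61.0 rgb [185. 181. 168.]
0.62 c [-21. -42.] x -41.0 -0.0 y -47.0 -35.0 rgb [143. 139. 132.]
0.55 c [  33. -106.] x 13.0 53.0 y -126.0 -88.0 rgb [209. 203. 187.]
head [0.5392 0.0795 0.0883] tool [ 0.0948 -0.0001 -0.0307]
```

>>> {"method": "carry_out", "body": {
  "claw": [1.5,1.5,1.5,1.5,1.5,1.5,1.5,1.5],
  "delta_pos": [
    [-0.5,0,-2.5],
    [-0.7,0,-3.4],
    [-4.5,0,-1],
    [-4.5,0,-1],
    [-4.5,0,-1],
    [-4.5,0,0],
    [-2,0,0],
    [0,0,0]
  ],
  "angular": [
    [0,0,0],
    [0,0,0],
    [0,0,0],
    [0,0,0],
    [0,0,0],
    [0,0,0],
    [0,0,0],
    [0,0,0]
  ]
}}

```text
clock: 38.2
position: [0.5348, -0.2171, 0.2062]
ee_rot: [2.137, 2.096, -0.214]
force: [-0.3, -0.5, -1.3]
width: 0.231
gripper_force: 60.0
```

```bash
python3 m.py; sed -i '/^# rake mask/,$d' n.py; python3 n.py
```

```text
t 38.2 pos [ 0.5348 -0.2171  0.2062] 
R [[0.019, 1.0, -0.004], [0.98, -0.019, -0.199], [-0.199, 0.0, -0.98]] j [ 0.4   0.37 -0.31  1.76  0.36  1.04 -0.1 ] w 0.231 gf 59.99637186527252 F [-0.34 -0.52 -1.31]
0.72 c [-21.  87.] x -39.0 -2.0 y 69.0 104.0 area 1178 rgb [124. 122. 114.]
0.67 c [-19. -47.] x -39.0 0.0 y -59.0 -36.0 area 869 rgb [81. 80. 78.]
0.6 c [27. 88.] x 9.0 46.0 y 70.0 104.0 area 1153 rgb [93. 93. 90.]
0.58 c [ 23. -67.] x 6.0 40.0 y -87.0 -47.0 area 1259 rgb [151. 150. 141.]
0.57 c [-20.  43.] x -39.0 -2.0 y 27.0 61.0 area 1194 rgb [135. 127. 110.]
0.57 c [29. 43.] x 12.0 46.0 y 27.0 59.0 area 1048 rgb [79. 82. 86.]
t 38.3 pos [ 0.5355 -0.2122  0.2053] 
R [[0.013, 1.0, -0.003], [0.98, -0.014, -0.196], [-0.196, -0.001, -0.981]] j [ 0.39  0.37 -0.31  1.76  0.36  1.03 -0.1 ] w 0.238 gf 59.996976256370544 F [ 0.58  0.82 -1.76]
rake_head S [271.68 170.68] 0.71
rake_head T [325.696 220.4  ] 0.63
rake_head W [315.776  57.12 ] 0.64
rake_head [ 0.556  -0.0708  0.2303] tool [ 0.134   0.0186 -0.0523]
rake S [387.072 211.08 ] 0.72
rake T [311.424 217.   ] 0.73
rake [0.6373 0.1219 0.0898] tool [0.3516 0.0973 0.0474]
head [array([270.5, 181.4]), array([320.7,  71.9])]
tip [array([266. , 193.5]), array([319.9,  90. ])]
butt [array([201.2, 173.5]), array([315.5, 440.3])]
```

>>> {"method": "carry_out", "body": {
  "claw": [1.5,1.5,1.5,1.5,1.5,1.5,1.5,1.5,1.5,1.5,1.5,1.5,1.5,1.5,1.5],
  "delta_pos": [
    [3.85,0,1.06],
    [3.85,0,1.06],
    [3.85,0,1.06],
    [3.85,0,1.06],
    [3.85,0,1.06],
    [0,0,0],
    [0.38,0,1.86],
    [0.38,0,1.86],
    [0,0,0],
    [0.93,0,-0.19],
    [0.93,0,-0.19],
    [0.93,0,-0.19],
    [0.93,0,-0.19],
    [0.93,0,-0.19],
    [0.93,0,-0.19]
  ],
  "angular": [
    [0,0,0],
    [0,0,0],
    [0,0,0],
    [0,0,0],
    [0,0,0],
    [0,0,0],
    [0,0,0],
    [0,0,0],
    [0,0,0],
    [0,0,0],
    [0,0,0],
    [0,0,0],
    [0,0,0],
    [0,0,0],
    [0,0,0]
  ]
}}

```text
clock: 40.25
position: [0.5387, 0.0243, 0.0781]
ee_rot: [2.131, 2.105, -0.212]
force: [0.1, 0.2, -0.5]
width: 0.234
gripper_force: 60.0
```

```bash
python3 q.py
```

```text
t 40.25 pos [0.5387 0.0243 0.0781] 
R [[0.012, 1.0, -0.003], [0.98, -0.012, -0.197], [-0.197, -0.0, -0.98]] j [-0.03  0.52 -0.34  1.91  0.47  0.86 -0.67] w 0.234 gf 59.99664902687073 F [ 0.13  0.25 -0.5 ]
0.93 c [-29. -76.] x -48.0 -9.0 y -92.0 -59.0 rgb [218. 214. 203.]
0.86 c [  34. -107.] x 13.0 53.0 y -127.0 -88.0 rgb [209. 204. 188.]
0.83 c [ -24. -101.] x -46.0 -7.0 y -117.0 -89.0 rgb [110. 109. 113.]
0.81 c [-15. -51.] x -41.0 1.0 y -66.0 -36.0 rgb [126. 123. 117.]
0.69 c [19. -2.] x -3.0 36.0 y -22.0 14.0 rgb [227. 216. 185.]
0.58 c [ 23. -67.] x 5.0 41.0 y -87.0 -47.0 rgb [241. 239. 231.]
0.34 c [ 199. -162.] x 160.0 239.0 y -186.0 -145.0 rgb [198. 191. 177.]
head [0.5633 0.134  0.0979] tool [ 0.104   0.0233 -0.0411]
```

>>> {"method": "carry_out", "body": {
  "claw": [1.5,1.5,1.5,1.5,1.5,1.5,1.5,1.5,1.5,1.5,1.5,1.5,1.5,1.5],
  "delta_pos": [
    [-0.5,0,-2.45],
    [-2.7,0,0.55],
    [-2.7,0,0.55],
    [0,0,0],
    [0.27,0,1.31],
    [0.27,0,1.31],
    [0.27,0,1.31],
    [0,0,0],
    [0.9,0,-0.18],
    [0.9,0,-0.18],
    [0.9,0,-0.18],
    [0.9,0,-0.18],
    [0.9,0,-0.18],
    [0,0,0]
  ],
  "angular": [
    [0,0,0],
    [0,0,0],
    [0,0,0],
    [0,0,0],
    [0,0,0],
    [0,0,0],
    [0,0,0],
    [0,0,0],
    [0,0,0],
    [0,0,0],
    [0,0,0],
    [0,0,0],
    [0,0,0],
    [0,0,0]
  ]
}}

```text
clock: 42.0
position: [0.5387, 0.0163, 0.0627]
ee_rot: [2.129, 2.108, -0.21]
force: [0.5, -0.3, -0.5]
width: 0.238
gripper_force: 60.0
```

```bash
python3 q.py
```

```text
t 42.0 pos [0.5387 0.0163 0.0627] 
R [[0.01, 1.0, -0.002], [0.981, -0.01, -0.196], [-0.196, -0.0, -0.981]] j [-0.02  0.54 -0.33  1.92  0.49  0.83 -0.68] w 0.238 gf 59.99703884124756 F [ 0.53 -0.28 -0.48]
0.74 c [18. -4.] x -2.0 37.0 y -22.0 9.0 rgb [229. 218. 187.]
0.69 c [-26. -75.] x -47.0 -8.0 y -93.0 -57.0 rgb [229. 227. 217.]
0.67 c [  33. -107.] x 13.0 54.0 y -127.0 -88.0 rgb [210. 205. 190.]
0.63 c [-19. -14.] x -40.0 -3.0 y -36.0 -0.0 rgb [155. 151. 144.]
0.63 c [ -25. -102.] x -47.0 -8.0 y -117.0 -90.0 rgb [114. 116. 122.]
0.58 c [ 22. -67.] x 3.0 41.0 y -88.0 -48.0 rgb [241. 239. 232.]
head [0.5572 0.0457 0.1145] tool [ 0.0188  0.0182 -0.0566]
```

>>> {"method": "carry_out", "body": {
  "claw": [1.5,1.5,1.5,1.5,1.5,1.5,1.5,1.5,1.5,1.5,1.5,1.5,1.5],
  "delta_pos": [
    [-0.4,0,-1.96],
    [-0.4,0,-1.96],
    [-2.45,-0.1,0.5],
    [-2.45,-0.1,0.5],
    [-2.45,0,0.5],
    [0,0,0],
    [0.33,0,1.62],
    [0.33,0,1.62],
    [0,0,0],
    [0.6,0,-0.12],
    [0.6,0,-0.12],
    [0.6,0,-0.12],
    [0,0,0]
  ],
  "angular": [
    [0,0,0],
    [0,0,0],
    [0,0,0],
    [0,0,0],
    [0,0,0],
    [0,0,0],
    [0,0,0],
    [0,0,0],
    [0,0,0],
    [0,0,0],
    [0,0,0],
    [0,0,0],
    [0,0,0]
  ]
}}

```text
clock: 43.65
position: [0.5363, -0.0407, 0.0698]
ee_rot: [2.129, 2.107, -0.21]
force: [0.8, 0.5, -1.0]
width: 0.234
gripper_force: 60.0
```

```bash
python3 q.py
```

```text
t 43.65 pos [ 0.5363 -0.0407  0.0698] 
R [[0.01, 1.0, -0.001], [0.981, -0.01, -0.196], [-0.196, 0.001, -0.981]] j [ 0.07  0.52 -0.32  1.94  0.49  0.81 -0.57] w 0.234 gf 59.99695837497711 F [ 0.81  0.51 -0.99]
0.9 c [  33. -106.] x 13.0 52.0 y -126.0 -88.0 rgb [211. 206. 190.]
0.76 c [-26. -66.] x -45.0 -9.0 y -89.0 -55.0 rgb [234. 231. 222.]
0.66 c [ -25. -104.] x -48.0 -7.0 y -120.0 -88.0 rgb [88. 90. 96.]
0.58 c [ 22. -67.] x 4.0 40.0 y -87.0 -48.0 rgb [238. 236. 228.]
head [0.5398 0.0619 0.0737] tool [ 0.1     0.0024 -0.0239]
```

>>> {"method": "carry_out", "body": {
  "claw": [1.5,1.5,1.5,1.5,1.5,1.5,1.5,1.5],
  "delta_pos": [
    [-0.5,0,-2.5],
    [-0.7,0,-3.4],
    [-4,0,-1],
    [-4.5,0,-1],
    [-4.5,0,-1],
    [-4.5,0,0],
    [-1,0,0],
    [0,0,0]
  ],
  "angular": [
    [0,0,0],
    [0,0,0],
    [0,0,0],
    [0,0,0],
    [0,0,0],
    [0,0,0],
    [0,0,0],
    [0,0,0]
  ]
}}

```text
clock: 44.8
position: [0.533, -0.2209, 0.1955]
ee_rot: [2.136, 2.099, -0.213]
force: [0.4, 0.4, -0.8]
width: 0.234
gripper_force: 60.0
```

```bash
python3 m.py; python3 n.py | grep W; python3 - <<'E'
# intensity profile along left and right columns of the top picture (stone boundaries)
import cv2,numpy as np
t=cv2.cvtColor(cv2.imread('pics/T.png'),cv2.COLOR_BGR2GRAY)
for r in range(60,200,9): print(r,' '.join('%3d'%v for v in t[r,280:500:7]))
E
```

```text
t 44.8 pos [ 0.533  -0.2209  0.1955] 
R [[0.017, 1.0, -0.004], [0.98, -0.017, -0.198], [-0.198, -0.0, -0.98]] j [ 0.4   0.38 -0.31  1.78  0.37  1.01 -0.1 ] w 0.234 gf 59.99663293361664 F [ 0.35  0.35 -0.82]
0.71 c [  34. -107.] x 14.0 51.0 y -124.0 -90.0 area 1194 rgb [122. 120. 113.]
0.68 c [-21. -18.] x -39.0 -3.0 y -36.0 -2.0 area 1129 rgb [95. 95. 92.]
0.65 c [ 22. -68.] x 6.0 40.0 y -84.0 -50.0 area 1015 rgb [164. 163. 154.]
0.64 c [-26. -72.] x -45.0 -8.0 y -87.0 -56.0 area 1064 rgb [147. 145. 136.]
0.52 c [29. 87.] x 12.0 46.0 y 70.0 104.0 area 1015 rgb [95. 94. 92.]
0.42 c [-21.  43.] x -39.0 -2.0 y 27.0 61.0 area 1137 rgb [138. 130. 113.]
rake_head W [317.696  56.48 ] 0.87
60  71  72  70  70  71  71  70  70  70  71  71  72  70  70  70  69  70  71  70  63  79 110 114 103  70  58  72  69  68  42  32  43
69  72  72  72  72  71  71  71  72  71  72  72  71  71  72  70  69  70  72  71  78 125 139 138 133 122  87  47  63  72  52  30  46
78  73  75  72  72  70  72  72  72  72  72  71  72  73 119 139 146 136 108  59  95 129 142 145 140 135 119  71  58  73  51  29  43
87 118 133 134 1
[... 997 characters left out ...]
  84  77  57  55  71  70  73  47  30  47
159  71  76 103 114 113 109 104  96  67  45  50  71  78 147 164 171 176 165 125  56  93  94  91  88  78  56  47  68  73  48  29  47
168  72  72  94 109 110 109 107  96  64  43  64  71  83 148 164 172 179 176 146  78  92  97  95  91  85  65  46  59  74  47  31  45
177  71  71  77  98 103 104  98  81  51  50  68  71  71 145 162 170 175 172 138  72  84  93  93  92  88  66  45  60  73  46  31  51
186  72  72  72  70  75  78  63  55  56  72  73  72  71  95 133 163 165 157 106  49  68  86  88  88  80  55  49  60  73  47  30  45
195  71  72  73  72  72  73  72  72  72  72  72  71  72  71  80 100 103  78  55  52  68  69  70  70  58  57  72  72  73  46  30  50
```

>>> {"method": "carry_out", "body": {
  "claw": [1.5,1.5,1.5,1.5,1.5,1.5,1.5,1.5,1.5,1.5,1.5,1.5,1.5],
  "delta_pos": [
    [3.67,0.05,1.1],
    [3.67,0.05,1.1],
    [3.67,0.05,1.1],
    [3.67,0.05,1.1],
    [3.67,0,1.1],
    [0,0,0],
    [0.28,0,1.37],
    [0.28,0,1.37],
    [0.28,0,1.37],
    [0,0,0],
    [0.7,0,-0.14],
    [0.8,0,-0.16],
    [0,0,0]
  ],
  "angular": [
    [0,0,0],
    [0,0,0],
    [0,0,0],
    [0,0,0],
    [0,0,0],
    [0,0,0],
    [0,0,0],
    [0,0,0],
    [0,0,0],
    [0,0,0],
    [0,0,0],
    [0,0,0],
    [0,0,0]
  ]
}}

```text
clock: 46.65
position: [0.539, -0.0315, 0.0642]
ee_rot: [2.13, 2.106, -0.208]
force: [-0.1, -0.6, 6.4]
width: 0.237
gripper_force: 60.0
```

>>> {"method": "carry_out", "body": {
  "claw": [1.5,1.5,1.5,1.5,1.5,1.5,1.5,1.5],
  "delta_pos": [
    [-0.5,0,-2.5],
    [-0.7,0,-3.4],
    [-4,0,-1],
    [-4.5,0,-1],
    [-4.5,0,-1],
    [-4.5,0,0],
    [-1,0,0],
    [0,0,0]
  ],
  "angular": [
    [0,0,0],
    [0,0,0],
    [0,0,0],
    [0,0,0],
    [0,0,0],
    [0,0,0],
    [0,0,0],
    [0,0,0]
  ]
}}

```text
clock: 47.45
position: [0.5353, -0.2112, 0.1897]
ee_rot: [2.135, 2.1, -0.212]
force: [-1.2, 0.5, -1.2]
width: 0.235
gripper_force: 60.0
```

```bash
python3 m.py; python3 n.py | grep W; python3 - <<'E'
import cv2,numpy as np
t=cv2.cvtColor(cv2.imread('pics/T.png'),cv2.COLOR_BGR2GRAY)
for r in range(141,200,9): print(r,' '.join('%3d'%v for v in t[r,280:500:7]))
E
```

```text
t 47.45 pos [ 0.5353 -0.2112  0.1897] 
R [[0.016, 1.0, -0.003], [0.98, -0.016, -0.197], [-0.197, 0.0, -0.98]] j [ 0.39  0.39 -0.31  1.79  0.37  1.   -0.12] w 0.235 gf 59.99302625656128 F [-1.16  0.53 -1.24]
0.68 c [-21.  43.] x -39.0 -2.0 y 27.0 58.0 area 967 rgb [145. 136. 118.]
0.66 c [-20. -18.] x -39.0 -3.0 y -33.0 -2.0 area 1048 rgb [97. 96. 94.]
0.61 c [ -27. -105.] x -45.0 -8.0 y -121.0 -90.0 area 1064 rgb [79. 81. 86.]
0.59 c [27. 44.] x 9.0 46.0 y 27.0 61.0 area 1129 rgb [79. 81. 85.]
0.47 c [-28. -74.] x -45.0 -11.0 y -87.0 -59.0 area 796 rgb [160. 159. 150.]
0.45 c [  34. -108.] x 17.0 51.0 y -124.0 -93.0 area 1007 rgb [128. 126. 119.]
0.43 c [27. 87.] x 9.0 46.0 y 70.0 104.0 area 1170 rgb [93. 92. 90.]
rake_head W [317.312  58.88 ] 0.68
141  73  72  76  92  99  97  87  66  49  71  72  72  72  72  69  72  71  66  74  73  65  65  64  57  58  69  72  72  74  47  29  48
150  72  73  94 112 109 106 101  88  58  46  67  72  72  86 142 154 153 128  72  55  81  85  84  77  63  59  71  72  73  48  30  48
159  72  77 103 114 113 110 105  96  68  45  51  71  69 138 162 170 173 165 125  57  92  94  90  87  79  56  47  68  73  49  29  48
168  72  73  94 109 109 109 107  95  64  44  64  72  80 146 163 171 178 176 147  78  93  98  95  92  86  67  46  60  73  47  29  43
177  72  71  76  98 104 104  98  80  52  49  69  71  71 146 162 170 176 177 148  78  83  93  93  93  89  69  46  59  74  46  32  48
186  72  71  73  71  75  77  62  55  55  72  72  72  70  98 156 168 167 161 117  52  67  86  89  89  81  56  47  62  74  46  31  47
195  71  72  72  72  73  72  73  73  73  72  71  72  72  71  84 120 127  89  59  55  59  68  70  69  58  53  65  71  74  45  30  50
```

```bash
cat > w.py <<'E'
from h import *
np.set_printoptions(precision=4,suppress=True)
s=st();Rm=R.from_rotvec(s['ee_rot']).as_matrix();P=np.array(s['position'])
S=shot('scene');W=shot('wrist')
o=[(p,arm.place_of('rake_head',p)[0]['centre']) for p in (S,W)]
print([np.array(c)*[640,400] for _,c in o]);h=tri(o);print(h,'tool',Rm.T@(h-P))
q=lambda X:P+Rm@np.array(X)
for z in (-.01,-.015,-.02,-.025): 
    th=np.arcsin((z+.012)/.0975); print(z,[proj(p,q((.0975,.003,z))) for p in (S,W)],'tipS',proj(S,q((.0975-.0425*np.sin(th),.003,z+.0425*np.cos(th)))))
# dark tine pixels near the head in the scene picture
u,v=[int(a) for a in np.array(o[0][1])*[640,400]]
g=cv2.cvtColor(S['frame'],cv2.COLOR_RGB2GRAY);print(u,v)
for r in range(v-8,v+22): print(r,' '.join('%3d'%x for x in g[r,u-6:u+12]))
E
python3 w.py
```

```text
t 48.0 pos [ 0.5359 -0.2089  0.1892] 
R [[0.011, 1.0, -0.003], [0.98, -0.012, -0.197], [-0.197, -0.001, -0.98]] j [ 0.38  0.39 -0.31  1.79  0.37  1.   -0.12] w 0.239 gf 59.9931138753891 F [ 0.03 -0.07 -1.05]
[array([275.072, 175.6  ]), array([316.8 ,  56.12])]
[ 0.5378 -0.1079  0.2006] tool [ 0.0968  0.0007 -0.031 ]
-0.01 [array([273.8294, 182.1576]), array([323.5404,  56.3771])] tipS [271.3762 194.2418]
-0.015 [array([274.0895, 180.7077]), array([323.764 ,  54.8095])] tipS [272.3475 192.8039]
-0.02 [array([274.3508, 179.2513]), array([324.0046,  53.123 ])] tipS [273.3274 191.3301]
-0.025 [array([274.6132, 177.7885]), array([324.2641,  51.3035])] tipS [274.3162 189.82  ]
275 175
167 117 118 115 118 122 120 120 120 118 118 118 117 116 115 115 114 115 114
168 118 116 113 112 117 117 117 117 116 116 116 115 114 115 115 114 113 113
169 117 109 105 104 108 113 112 114 114 112 114 114 116 115 115 117 116 116
170 114 100  90  96 102 107 113 114 115 115 115 115 115 118 117 117 117 118
171 113 104  84  94 100 106 113 118 120 119 117 115 115 118 115 118 117 118
172 129 132 118 116 103 101 109 
[... 1167 characters left out ...]
 127 127 129 129
188 124 124 123 126 127 127 118  90  69  94 121 129 128 129 127 127 128 128
189 125 126 126 126 128 127 124 105  76  94 121 129 128 130 129 128 130 129
190 128 128 126 128 128 129 128 119  91 103 125 129 130 130 130 130 128 130
191 126 125 129 128 127 128 128 126 119 122 128 128 127 126 126 128 127 126
192 126 128 125 129 125 126 128 128 127 127 128 127 127 127 126 125 127 124
193 127 128 128 128 127 126 130 129 127 128 127 127 127 126 127 128 128 125
194 126 128 128 129 129 128 127 127 127 126 128 129 126 126 126 127 124 124
195 127 128 127 126 126 127 127 127 125 126 125 125 126 123 123 124 122 123
196 125 126 126 124 126 125 127 125 124 124 123 125 124 124 124 124 123 122
```

>>> {"method": "carry_out", "body": {
  "claw": [1.5,1.5,1.5,1.5,1.5,1.5,1.5,1.5,1.5,1.5,1.5,1.5,1.5,1.5,1.5],
  "delta_pos": [
    [0,0,0],
    [0,0,0],
    [3.29,0.07,0.33],
    [3.29,0.07,0.33],
    [3.29,0.07,0.33],
    [3.29,0.07,0.33],
    [3.29,0.07,0.33],
    [0,0,0],
    [0.59,0,1.41],
    [0.59,0,1.41],
    [0,0,0],
    [0.74,0,-0.31],
    [0.74,0,-0.31],
    [0.74,0,-0.31],
    [0,0,0]
  ],
  "angular": [
    [0,-0.1,0],
    [0,-0.1,0],
    [0,0,0],
    [0,0,0],
    [0,0,0],
    [0,0,0],
    [0,0,0],
    [0,0,0],
    [0,0,0],
    [0,0,0],
    [0,0,0],
    [0,0,0],
    [0,0,0],
    [0,0,0],
    [0,0,0]
  ]
}}

```text
clock: 49.7
position: [0.5424, -0.0387, 0.0811]
ee_rot: [2.015, 1.991, -0.404]
force: [-0.6, -3.0, 7.2]
width: 0.232
gripper_force: 60.0
```

>>> {"method": "carry_out", "body": {
  "claw": [1.5,1.5,1.5,1.5,1.5,1.5,1.5,1.5],
  "delta_pos": [
    [-1.16,0,-2.77],
    [-1.16,0,-2.77],
    [-3.5,0,1.0],
    [-3.5,0,1.0],
    [-3.5,0,1.0],
    [-3.5,0,1.0],
    [-1,0,0],
    [0,0,0]
  ],
  "angular": [
    [0,0,0],
    [0,0,0],
    [0,0,0],
    [0,0,0],
    [0,0,0],
    [0,0,0],
    [0,0,0],
    [0,0,0]
  ]
}}

```text
clock: 50.5
position: [0.5396, -0.195, 0.162]
ee_rot: [2.019, 1.988, -0.406]
force: [-0.0, 0.7, -1.9]
width: 0.234
gripper_force: 60.0
```

```bash
python3 m.py; python3 w.py | sed -n 3,5p; python3 - <<'E'
import cv2,numpy as np
t=cv2.cvtColor(cv2.imread('pics/T.png'),cv2.COLOR_BGR2GRAY)
for r in range(141,200,9): print(r,' '.join('%3d'%v for v in t[r,280:500:7]))
E
```

```text
t 50.5 pos [ 0.5396 -0.195   0.162 ] 
R [[0.015, 1.0, -0.005], [0.922, -0.015, -0.388], [-0.388, 0.001, -0.922]] j [ 0.18  0.42 -0.25  1.87  0.61  0.98 -0.44] w 0.234 gf 59.98917818069458 F [-0.04  0.72 -1.94]
0.72 c [28. 45.] x 9.0 46.0 y 27.0 61.0 area 1226 rgb [79. 81. 84.]
0.67 c [ 23. -68.] x 6.0 40.0 y -87.0 -50.0 area 1105 rgb [162. 161. 152.]
0.62 c [27. 87.] x 9.0 46.0 y 67.0 104.0 area 1251 rgb [92. 91. 88.]
0.62 c [ -26. -100.] x -42.0 -11.0 y -107.0 -90.0 area 585 rgb [85. 88. 94.]
0.59 c [-20. -18.] x -39.0 -3.0 y -33.0 -2.0 area 1080 rgb [98. 97. 95.]
0.53 c [  34. -107.] x 14.0 51.0 y -124.0 -90.0 area 1170 rgb [125. 123. 116.]
0.48 c [-21.  44.] x -39.0 -2.0 y 27.0 61.0 area 1251 rgb [135. 127. 110.]
0.45 c [-21.  88.] x -36.0 -5.0 y 72.0 101.0 area 885 rgb [135. 134. 126.]
[array([281.6 , 186.32]), array([314.816,  59.   ])]
[ 0.5409 -0.0899  0.16  ] tool [ 0.0946 -0.0003 -0.0384]
-0.01 [array([279.2817, 194.9368]), array([323.6633,  58.242 ])] tipS [274.1487 206.432 ]
141  74  73  77  94 101  99  88  68  49  73  74  73  73  72  73  71  72  73  73  74  67  67  65  56  52  49  52  54  50  35  52  57
150  73  73  96 113 110 107 102  91  60  45  67  73  73  81 131 144 135  97  57  62  82  87  85  73  55  55  56  58  53  36  58  59
159  74  77 105 116 114 112 106  98  68  47  52  72  74 144 172 178 177 159 108  68  99  96  92  79  58  59  61  62  57  38  60  64
168  73  73  94 110 111 110 108  98  65  45  64  72  96 162 172 179 185 177 144  76  93  99  96  83  60  62  63  64  64  40  58  66
177  74  72  78 100 105 106  99  82  54  50  70  73  89 157 169 175 181 180 153  84  83  95  94  86  63  64  66  65  66  44  54  69
186  73  73  73  71  76  78  65  56  56  73  73  73  70 132 167 173 173 168 135  61  68  87  91  83  66  66  65  67  67  53  39  70
195  73  74  74  74  74  73  74  74  74  74  74  72  73  74 108 141 141 122  66  48  53  66  71  70  67  65  66  66  66  59  35  64
```

>>> {"method": "carry_out", "body": {
  "claw": [1.5,1.5,1.5,1.5,1.5,1.5,1.5,1.5,1.5,1.5,1.5,1.5],
  "delta_pos": [
    [3.4,-0.05,0.52],
    [3.4,-0.05,0.52],
    [3.4,0,0.52],
    [3.4,0,0.52],
    [0,0,0],
    [0.39,0,0.92],
    [0.39,0,0.92],
    [0.39,0,0.92],
    [-0.55,0,0.25],
    [-0.55,0,0.25],
    [-0.55,0,0.25],
    [-0.55,0,0.25]
  ],
  "angular": [
    [0,0,0],
    [0,0,0],
    [0,0,0],
    [0,0,0],
    [0,0,0],
    [0,0,0],
    [0,0,0],
    [0,0,0],
    [0,0,0],
    [0,0,0],
    [0,0,0],
    [0,0,0]
  ]
}}

```text
clock: 52.0
position: [0.5394, -0.1018, 0.0583]
ee_rot: [2.018, 1.99, -0.408]
force: [0.0, -0.3, -0.9]
width: 0.234
gripper_force: 60.0
```

>>> {"method": "carry_out", "body": {
  "claw": [1.5,1.5,1.5,1.5,1.5,1.5,1.5,1.5],
  "delta_pos": [
    [-1.16,0,-2.77],
    [-1.16,0,-2.77],
    [-3.5,0,1.0],
    [-3.5,0,1.0],
    [-3.5,0,1.0],
    [-3.0,0,1.0],
    [0,0,0],
    [0,0,0]
  ],
  "angular": [
    [0,0,0],
    [0,0,0],
    [0,0,0],
    [0,0,0],
    [0,0,0],
    [0,0,0],
    [0,0,0],
    [0,0,0]
  ]
}}

```text
clock: 52.8
position: [0.537, -0.2417, 0.1336]
ee_rot: [2.019, 1.989, -0.408]
force: [-0.2, 0.7, -0.3]
width: 0.23
gripper_force: 60.0
```

```bash
python3 m.py; python3 w.py | sed -n 3,5p; python3 - <<'E'
import cv2,numpy as np
t=cv2.cvtColor(cv2.imread('pics/T.png'),cv2.COLOR_BGR2GRAY)
for r in range(141,200,9): print(r,' '.join('%3d'%v for v in t[r,280:500:7]))
E
```

```text
t 52.8 pos [ 0.537  -0.2417  0.1336] 
R [[0.014, 1.0, -0.007], [0.922, -0.015, -0.388], [-0.388, -0.001, -0.922]] j [ 0.25  0.46 -0.23  1.89  0.65  0.91 -0.4 ] w 0.23 gf 59.99971568584442 F [-0.16  0.72 -0.31]
0.6 c [-28. -76.] x -45.0 -11.0 y -93.0 -59.0 area 1137 rgb [157. 156. 146.]
0.6 c [ 23. -69.] x 6.0 40.0 y -87.0 -53.0 area 991 rgb [166. 165. 156.]
0.56 c [-20.  87.] x -36.0 -5.0 y 72.0 101.0 area 820 rgb [136. 134. 126.]
0.54 c [-21.  43.] x -39.0 -2.0 y 27.0 61.0 area 1145 rgb [140. 131. 114.]
0.53 c [ -25. -111.] x -45.0 -6.0 y -127.0 -96.0 area 1121 rgb [71. 73. 77.]
0.43 c [  33. -106.] x 17.0 49.0 y -121.0 -90.0 area 942 rgb [133. 131. 123.]
[array([265.216, 193.4  ]), array([318.976,  65.92 ])]
[ 0.5396 -0.1375  0.1454] tool [ 0.0895  0.0006 -0.0504]
-0.01 [array([263.8038, 205.4005]), array([323.1706,  57.7941])] tipS [258.9059 216.685 ]
141  73  73  77  93 100  98  88  67  49  72  73  73  73  73  73  71  68  67  71  74  73  67  65  61  58  63  74  72  73  47  28  48
150  73  73  95 113 110 107 102  90  59  48  66  72  73  72  88 137 153 151 131  87  55  74  79  75  69  61  44  59  75  49  28  48
159  73  77 105 116 114 112 107  98  68  47  51  72  73  83 155 181 180 178 171 146  86  87  86  77  73  67  59  46  72  47  29  48
168  73  73  95 111 110 111 107  97  65  45  64  73  72  99 178 189 186 183 177 166 104  82  91  81  76  69  63  48  59  49  31  46
177  72  73  77 100 104 106 100  81  53  50  70  73  73  95 175 186 186 184 180 161 110  71  89  83  79  73  64  48  59  48  32  49
186  73  73  73  72  75  79  64  56  56  73  72  73  72  71 133 172 181 181 172 144  74  54  77  81  77  71  55  48  59  48  30  48
195  73  72  73  73  73  74  74  74  74  73  73  72  73  73  73 101 136 139 111  67  58  73  71  64  61  55  54  63  75  46  32  50
```

>>> {"method": "carry_out", "body": {
  "claw": [1.5,1.5,1.5,1.5,1.5,1.5,1.5,1.5,1.5,1.5,1.5,1.5,1.5],
  "delta_pos": [
    [3.32,0,-0.15],
    [3.32,0,-0.15],
    [3.32,0,-0.15],
    [3.32,0,-0.15],
    [3.32,0,-0.15],
    [0,0,0],
    [0.46,0,1.06],
    [0.46,0,1.06],
    [-0.33,0,0.25],
    [-0.33,0,0.25],
    [-0.33,0,0.25],
    [-0.33,0,0.25],
    [-0.3,0,0.15]
  ],
  "angular": [
    [0,0,0],
    [0,0,0],
    [0,0,0],
    [0,0,0],
    [0,0,0],
    [0,0,0],
    [0,0,0],
    [0,0,0],
    [0,0,0],
    [0,0,0],
    [0,0,0],
    [0,0,0],
    [0,0,0]
  ]
}}

```text
clock: 54.4
position: [0.5394, -0.1042, 0.0491]
ee_rot: [2.017, 1.991, -0.407]
force: [-0.5, 0.1, -0.5]
width: 0.231
gripper_force: 60.0
```

>>> {"method": "carry_out", "body": {
  "claw": [1.5,1.5,1.5,1.5,1.5,1.5,1.5],
  "delta_pos": [
    [-1.16,0,-2.77],
    [-1.16,0,-2.77],
    [-3.5,0,1.0],
    [-3.5,0,0.5],
    [-3.5,0,0.5],
    [-3.0,0,0.5],
    [0,0,0]
  ],
  "angular": [
    [0,0,0],
    [0,0,0],
    [0,0,0],
    [0,0,0],
    [0,0,0],
    [0,0,0],
    [0,0,0]
  ]
}}

```text
clock: 55.1
position: [0.5367, -0.2435, 0.1399]
ee_rot: [2.022, 1.983, -0.411]
force: [1.0, 0.2, -1.4]
width: 0.237
gripper_force: 60.0
```

```bash
python3 m.py; python3 w.py | sed -n 3,5p; python3 - <<'E'
import cv2,numpy as np
t=cv2.cvtColor(cv2.imread('pics/T.png'),cv2.COLOR_BGR2GRAY)
for r in list(range(60,130,12))+list(range(141,200,9)): print(r,' '.join('%3d'%v for v in t[r,280:500:7]))
E
```

```text
t 55.1 pos [ 0.5367 -0.2435  0.1399] 
R [[0.018, 1.0, -0.007], [0.92, -0.02, -0.39], [-0.391, 0.0, -0.921]] j [ 0.25  0.45 -0.22  1.88  0.65  0.92 -0.4 ] w 0.237 gf 59.99196231365204 F [ 1.03  0.21 -1.36]
0.67 c [-28. -75.] x -45.0 -11.0 y -93.0 -59.0 area 1023 rgb [163. 162. 152.]
0.66 c [26. 43.] x 9.0 43.0 y 27.0 59.0 area 1023 rgb [81. 84. 89.]
0.63 c [-20. -19.] x -39.0 -3.0 y -36.0 -2.0 area 1178 rgb [95. 94. 92.]
0.62 c [  33. -108.] x 17.0 49.0 y -124.0 -93.0 area 918 rgb [134. 132. 125.]
0.59 c [ 24. -67.] x 6.0 40.0 y -84.0 -50.0 area 1080 rgb [162. 161. 151.]
0.55 c [27. 88.] x 9.0 46.0 y 70.0 104.0 area 1137 rgb [95. 94. 92.]
0.43 c [-21.  87.] x -39.0 -2.0 y 69.0 104.0 area 1153 rgb [126. 124. 117.]
0.43 c [-21.  43.] x -39.0 -2.0 y 27.0 58.0 area 1113 rgb [141. 133. 115.]
[array([269.696, 192.4  ]), array([313.728,  79.92 ])]
[ 0.5414 -0.1319  0.1521] tool [ 0.093   0.0023 -0.0538]
-0.01 [array([264.043 , 204.0064]), array([323.2284,  60.3801])] tipS [259.1196 215.3317]
60  72  72  72  72  71  72  71  71  72  72  71  72  71  71  71  71  71  72  72  65  80 112 117 105  7
[... 910 characters left out ...]
  79  75  70  62  44  58  74  48  29  46
159  73  77 104 115 114 112 106  98  67  47  50  72  72  89 164 182 181 176 169 141  78  89  84  79  75  68  59  46  73  48  29  48
168  73  72  95 110 111 110 108  96  65  45  64  73  70 114 182 188 186 182 176 162  90  88  89  81  77  71  64  48  59  49  33  46
177  73  73  76  99 105 106 100  83  53  50  71  72  72 103 179 186 185 184 178 162 105  76  87  84  79  72  65  48  58  48  31  48
186  72  74  73  72  76  78  63  56  56  73  73  73  72  76 145 175 181 181 169 138  64  66  76  82  78  70  54  47  70  46  31  47
195  73  73  73  74  73  73  74  74  74  73  73  74  74  72  74 104 138 139 101  66  59  73  72  63  61  55  55  64  75  46  28  50
```

>>> {"method": "carry_out", "body": {
  "claw": [1.5,1.5,1.5,1.5,1.5,1.5,1.5,1.5,1.5,1.5,1.5,1.5,1.5,1.5],
  "delta_pos": [
    [3.25,0,-0.21],
    [3.25,0,-0.21],
    [3.25,0,-0.21],
    [3.25,0,-0.21],
    [3.25,0,-0.21],
    [3.25,0,-0.21],
    [0,0,0],
    [0.43,0,1.0],
    [0.43,0,1.0],
    [-0.5,0,0.22],
    [-0.5,0,0.22],
    [-0.5,0,0.22],
    [-0.5,0,0.22],
    [-0.4,0,0.17]
  ],
  "angular": [
    [0,0,0],
    [0,0,0],
    [0,0,0],
    [0,0,0],
    [0,0,0],
    [0,0,0],
    [0,0,0],
    [0,0,0],
    [0,0,0],
    [0,0,0],
    [0,0,0],
    [0,0,0],
    [0,0,0],
    [0,0,0]
  ]
}}

```text
clock: 56.8
position: [0.5401, -0.0798, 0.0528]
ee_rot: [2.017, 1.99, -0.406]
force: [0.5, 0.6, -1.0]
width: 0.237
gripper_force: 60.0
```

>>> {"method": "carry_out", "body": {
  "claw": [1.5,1.5,1.5,1.5,1.5,1.5,1.5],
  "delta_pos": [
    [-1.16,0,-2.77],
    [-1.16,0,-2.77],
    [-3.5,0,1.0],
    [-3.5,0,0.5],
    [-3.5,0,0.5],
    [-3.5,0,0.5],
    [0,0,0]
  ],
  "angular": [
    [0,0,0],
    [0,0,0],
    [0,0,0],
    [0,0,0],
    [0,0,0],
    [0,0,0],
    [0,0,0]
  ]
}}

```text
clock: 57.5
position: [0.5369, -0.2244, 0.1454]
ee_rot: [2.023, 1.981, -0.411]
force: [-0.6, -0.3, -1.3]
width: 0.233
gripper_force: 60.0
```

```bash
python3 m.py; python3 w.py | sed -n 3,4p; python3 - <<'E'
import cv2,numpy as np
t=cv2.cvtColor(cv2.imread('pics/T.png'),cv2.COLOR_BGR2GRAY)
for r in list(range(141,200,9)): print(r,' '.join('%3d'%v for v in t[r,280:500:7]))
print('rear blue / tan');
for r in (78,90,102): print(' '.join('%3d'%v for v in t[r,130:300:7]))
E
```

```text
t 57.5 pos [ 0.5369 -0.2244  0.1454] 
R [[0.019, 1.0, -0.007], [0.92, -0.021, -0.391], [-0.391, 0.001, -0.92]] j [ 0.22  0.44 -0.23  1.88  0.64  0.94 -0.42] w 0.233 gf 59.99173700809479 F [-0.61 -0.29 -1.35]
0.72 c [-20.  43.] x -36.0 -2.0 y 29.0 58.0 area 934 rgb [148. 139. 121.]
0.7 c [-29. -76.] x -45.0 -14.0 y -90.0 -62.0 area 861 rgb [172. 171. 162.]
0.65 c [17. -5.] x -2.0 34.0 y -24.0 16.0 area 1300 rgb [132. 124. 108.]
0.59 c [-21.  87.] x -36.0 -5.0 y 72.0 101.0 area 926 rgb [133. 132. 124.]
0.57 c [ 23. -69.] x 6.0 40.0 y -87.0 -50.0 area 1186 rgb [157. 156. 147.]
0.52 c [28. 87.] x 9.0 49.0 y 70.0 104.0 area 1251 rgb [93. 92. 89.]
0.46 c [ -29. -113.] x -45.0 -11.0 y -127.0 -99.0 area 958 rgb [83. 86. 91.]
[array([274.304, 188.52 ]), array([317.312,  76.8  ])]
[ 0.541  -0.1139  0.1595] tool [ 0.0906  0.0017 -0.055 ]
141  74  73  77  95 101  98  87  67  48  72  73  73  73  73  73  71  69  67  73  74  73  74  68  64  58  61  75  73  74  48  29  48
150  74  73  95 113 110 107 103  90  60  46  69  73  72  73 100 145 157 147 123  70  60  71  79  82  78  66  48  63  75  47  29  
[... 278 characters left out ...]
  78  99 105 107 100  82  53  50  71  73  70 115 181 187 185 184 177 157  89  79  95  96  95  93  85  59  48  39  31  49
186  73  74  74  72  75  78  64  56  57  74  72  73  73  79 151 177 181 180 167 126  57  65  86  91  92  92  78  56  49  40  31  46
195  73  73  74  74  73  73  73  74  74  73  72  72  73  74  77 112 140 137  98  63  59  73  69  74  75  71  54  51  71  47  29  51
rear blue / tan
 74  73  75  99 104 103  99  85  57  45  70  70  85  90  89  84  70  47  54  75  74  74  75  74  73
 75  71  99 114 114 112 107 101  77  49  49  84 100  97  95  91  83  61  47  53  78 123 144 146 142
 74  73  93 111 111 110 108  99  71  47  50  82  95  95  95  94  82  55  48  50 121 156 160 157 152
```

>>> {"method": "carry_out", "body": {
  "claw": [1.5,1.5,1.5,1.5,1.5,1.5,1.5,1.5,1.5,1.5],
  "delta_pos": [
    [0,0,0],
    [0.58,0,2],
    [0.58,0,2],
    [0.58,0,2],
    [0.58,0,2],
    [0.58,0,2],
    [0.3,0,1],
    [0.15,0,0.5],
    [0.1,0,0.3],
    [0,0,0]
  ],
  "angular": [
    [0,0.125,0],
    [0,0,0],
    [0,0,0],
    [0,0,0],
    [0,0,0],
    [0,0,0],
    [0,0,0],
    [0,0,0],
    [0,0,0],
    [0,0,0]
  ]
}}

```text
clock: 58.8
position: [0.5385, -0.2161, 0.021]
ee_rot: [2.089, 2.064, -0.287]
force: [0.3, -0.5, -1.0]
width: 0.234
gripper_force: 60.0
```

```bash
python3 w.py | sed -n 1,4p
```

```text
t 58.8 pos [ 0.5385 -0.2161  0.021 ] 
R [[0.012, 1.0, -0.003], [0.963, -0.012, -0.27], [-0.27, -0.0, -0.963]] j [ 0.27  0.61 -0.21  1.95  0.65  0.68 -0.44] w 0.234 gf 59.99262571334839 F [ 0.28 -0.49 -0.98]
[array([273.216, 217.48 ]), array([316.416,  79.08 ])]
[ 0.5399 -0.1192  0.0481] tool [ 0.086   0.0002 -0.0523]
```

Nearly down; I'll lower slowly until it touches.

>>> {"method": "carry_out", "body": {
  "claw": [1.5,1.5,1.5,1.5,1.5],
  "delta_pos": [
    [0.07,0,0.25],
    [0.07,0,0.25],
    [0.04,0,0.15],
    [0.03,0,0.1],
    [0,0,0]
  ],
  "angular": [
    [0,0,0],
    [0,0,0],
    [0,0,0],
    [0,0,0],
    [0,0,0]
  ],
  "force": 20
}}

```text
clock: 59.5
position: [0.5383, -0.216, 0.0128]
ee_rot: [2.089, 2.064, -0.287]
force: [0.2, 1.1, 0.8]
width: 0.236
gripper_force: 20.0
```

>>> {"method": "carry_out", "body": {
  "claw": [1.5,1.5,2.6,3,4,6,6,6,6,6,6,6,6,6,6,6],
  "delta_pos": [
    [0.06,0,0.2],
    [0,0,0],
    [0,0,0],
    [0,0,0],
    [0,0,0],
    [0,0,0],
    [0,0,0],
    [0,0,0],
    [0,0,-1],
    [0,0,-2],
    [0,0,-3],
    [0,0,-4],
    [0,0,-4],
    [0,0,-4],
    [-4,0,-1],
    [0,0,0]
  ],
  "angular": [
    [0,0,0],
    [0,0,0],
    [0,0,0],
    [0,0,0],
    [0,0,0],
    [0,0,0],
    [0,0,0],
    [0,0,0],
    [0,0,0],
    [0,0,0],
    [0,0,0],
    [0,0,0],
    [0,0,0],
    [0,0,0],
    [0,0,0],
    [0,0,0]
  ],
  "force": 5
}}

```text
clock: 61.1
position: [0.5393, -0.2079, 0.2091]
ee_rot: [2.09, 2.054, -0.285]
force: [0.1, -1.0, -0.5]
width: 0.656
gripper_force: 0.0
```

```bash
python3 m.py; python3 - <<'E'
from h import *
for n in ('scene','wrist'):
    p=shot(n)
    for k,z in (('rake',.009),('rake_head',.042)):
        r=arm.place_of(k,p);print(n,k,round(r[0]['conf'],2),onz(p,r[0]['centre'],z).round(3)) if r else print(n,k,None)
E
python3 - <<'E'
import cv2
t=cv2.cvtColor(cv2.imread('pics/T.png'),cv2.COLOR_BGR2GRAY)
for r in (96,105,168,177): print(' '.join('%3d'%v for v in t[r,130:500:7]))
E
```

```text
t 61.1 pos [ 0.5393 -0.2079  0.2091] 
R [[0.017, 1.0, 0.001], [0.962, -0.017, -0.273], [-0.273, 0.005, -0.962]] j [ 0.33  0.36 -0.3   1.78  0.45  1.04 -0.21] w 0.656 gf 0.0 F [ 0.09 -0.96 -0.49]
0.72 c [  32. -108.] x 14.0 49.0 y -124.0 -93.0 area 958 rgb [131. 130. 122.]
0.7 c [-4. 10.] x -70.0 66.0 y -147.0 153.0 area 29135 rgb [62. 56. 50.]
0.69 c [-20. -18.] x -36.0 -5.0 y -33.0 -5.0 area 861 rgb [102. 101.  99.]
0.67 c [-21.  43.] x -39.0 -2.0 y 27.0 58.0 area 1032 rgb [144. 135. 118.]
0.66 c [27. 44.] x 9.0 43.0 y 30.0 59.0 area 942 rgb [82. 85. 90.]
0.64 c [-21.  87.] x -39.0 -2.0 y 69.0 104.0 area 1145 rgb [125. 123. 116.]
0.62 c [ 24. -67.] x 9.0 40.0 y -84.0 -50.0 area 967 rgb [165. 164. 154.]
0.55 c [17. -3.] x 0.0 32.0 y -19.0 13.0 area 975 rgb [146. 137. 119.]
0.49 c [ -29. -112.] x -45.0 -11.0 y -127.0 -99.0 area 934 rgb [83. 86. 91.]
0.44 c [26. 88.] x 9.0 43.0 y 70.0 104.0 area 1088 rgb [95. 95. 92.]
scene rake 0.73 [ 0.528 -0.311  0.009]
scene rake_head 0.69 [ 0.551 -0.115  0.042]
wrist rake 0.82 [ 0.538 -0.315  0.009]
wrist rake_head 0.92 [ 0.54  -0.118  0.042]
 73  68 100 113 112 111 108 102  76  48  50  84  98  97  96  91  83  60  47  51 100 144 153 151 147 140 114  58  60  73  73  72  80 164 187 185 184 179 175 155  93  75 129 143 143 143 135 102  51  60  66  36  33
 74  74  86 107 108 107 108  93  65  47  53  82  93  93  93  91  77  52  47  49 121 155 159 157 151 147 126  74  50  71  72  73  84 169 186 186 183 180 176 147  88  45  77 109 128 128 109  59  47  70  66  35  32
 73  71 119 146 145 145 142 131  96  51  49 131 155 156 154 151 135  91  49  52  73  74  73  81 107 109 110 108 104  81  47  53  73  72  98 171 187 186 183 176 166 125  80  99  99  95  91  86  68  47  47  34  33
 73  73  84 130 140 141 136 116  71  46  64  89 141 150 151 145 121  68  45  62  72  73  72  71  92 103 105 103  89  63  47  61  72  72  82 161 185 184 183 180 167 123  69  92  95  94  93  89  71  49  45  34  31
```

```bash
python3 -c "
from cell import arm
print(arm.sign_off())"
```

```text
the job is handed in; nothing more can be done
None
```

I handed the job in at 61.1 s. By the last camera readings, all ten pebbles lie in one layer covering all eight parts of the tray, and the rake lies released on the desk about 0.25 m from the tray centre. The verdict was not reported back. That the stones lie flat, including the two closest ones near the bare end (about 36 mm apart), is inferred from their shading and spacing, since there is no depth camera.

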